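Charge the drying chamber and hold the dew-point probe in its guide

TASK

Pour all six ceramic balls from the steel scoop into the drying chamber, keeping your fingers off the balls, and set the empty scoop down upright on the bench. Then take the probe out of its holder and lower its thin rod through the guide hole in the chamber's bridge, never letting the probe touch the guide or the chamber, until its tip is about 15 mm below the underside of the bridge. Finish still holding the probe there, motionless, upright and centred in the hole, and leave the tape roll, brass tee and spanner where they are.

Things in the scene. Friction and masses are not known exactly. Their poses are not given: they have to be found in the camera images.
- chamber: fixed drying chamber, an open-topped aluminium trough 180 (its x) x 120 (its y) x 66 mm high, walls and floor 5 mm; its far part (x from +30 to +80 mm) is bridged by a steel plate 10 mm thick (66 to 76 mm high) with a round guide bush on it, 32 mm outside, 12 mm high; two brass ports stick out 22 mm from its +x end. Origin: centre of its underside; z up
- guide (a point): centre of the upper mouth of the guide hole, 88 mm above the bench, at x = +55 mm, y = 0 of the chamber. The vertical hole is 18 mm in diameter and 22 mm long: it ends at the underside of the bridge, 66 mm above the bench
- opening (a point): middle of the chamber's open part, at rim height (66 mm); the clear opening there is 115 mm along the chamber's x (-85 to +30 mm) by 110 mm along its y; at x = -28 mm of the chamber
- scoop: loose steel scoop, 0.12 kg, 131 mm long, 54 mm wide, floor 3 mm, walls 28 mm high; its -x end is a ramp rising 22 degrees to an open pouring lip. Behind its rear wall a black grip plate (28 mm along x, 10 mm thick along y, top 78 mm high). Origin: underside, middle of the flat floor; z up. The six balls in it roll out over the lip when it is tipped lip-down by 45 to 60 degrees
- spout (a point): middle of the scoop's pouring lip, at (-72, 0, 20) mm of the scoop
- scoop_grip (a point): where to grip the scoop's grip plate (10 mm thick, along the scoop's y), at (45, 0, 62) mm of the scoop
- probe: loose probe, 0.09 kg nominal, standing upright: a steel rod 6 mm in diameter and 100 mm long, above it a round black handle 22 mm in diameter and 55 mm long (100 to 155 mm above the tip) with an 8 mm metal end on top. Origin: the rod's tip; z along the rod, up to the handle
- holder: fixed upright holder for the probe: grey square post 30 x 30 mm and 105 mm high with a 12 x 12 mm bore, on a dark round foot 72 mm across and 10 mm high; the probe's handle rests on its top, the rod hangs in the bore. Origin: centre of the underside
- ball_1_center (a point): centre of a ball
- ball_2_center (a point): centre of a ball
- ball_3_center (a point): centre of a ball
- ball_4_center (a point): centre of a ball
- ball_5_center (a point): centre of a ball
- ball_6_center (a point): centre of a ball
- ball_1: white ceramic ball, 16 mm in diameter, 12 g, in the scoop at the start. Origin: a point on its skin that rolls with it
- ball_2: white ceramic ball, 16 mm in diameter, 12 g, in the scoop at the start. Origin: a point on its skin that rolls with it
- ball_3: white ceramic ball, 16 mm in diameter, 12 g, in the scoop at the start. Origin: a point on its skin that rolls with it
- ball_4: white ceramic ball, 16 mm in diameter, 12 g, in the scoop at the start. Origin: a point on its skin that rolls with it
- ball_5: white ceramic ball, 16 mm in diameter, 12 g, in the scoop at the start. Origin: a point on its skin that rolls with it
- ball_6: white ceramic ball, 16 mm in diameter, 12 g, in the scoop at the start. Origin: a point on its skin that rolls with it
- tape_roll: roll of white thread-seal tape, flat disc 56 mm across, 14 mm high, loose bystander, to be left alone
- tee: small brass tee fitting, 29x36x14 mm, loose bystander, to be left alone
- spanner: small open-ended spanner, 27x137x6 mm, lying flat, loose bystander, to be left alone
Not all that is in view belongs to the job. Leave any green or turquoise look-alike of the scoop alone.

How it is judged (in metres and radians):
On the way, in this order (a step that is already met when the one before it is completed fails the run):
1. all six balls lie inside the chamber (x of ball_1_center in the frame of chamber between -0.09 and 0.09 m and y of ball_1_center in the frame of chamber between -0.06 and 0.06 m and z of each of ball_1_center, ball_2_center, ball_3_center, ball_4_center, ball_5_center, ball_6_center in the frame of chamber below 0.06 m and x of ball_2_center in the frame of chamber between -0.09 and 0.09 m and y of ball_2_center in the frame of chamber between -0.06 and 0.06 m and x of ball_3_center in the frame of chamber between -0.09 and 0.09 m and y of ball_3_center in the frame of chamber between -0.06 and 0.06 m and x of ball_4_center in the frame of chamber between -0.09 and 0.09 m and y of ball_4_center in the frame of chamber between -0.06 and 0.06 m and x of ball_5_center in the frame of chamber between -0.09 and 0.09 m and y of ball_5_center in the frame of chamber between -0.06 and 0.06 m and x of ball_6_center in the frame of chamber between -0.09 and 0.09 m and y of ball_6_center in the frame of chamber between -0.06 and 0.06 m), for 0.2 s.
2. the scoop stands upright on the bench, let go (height (world z) of scoop between -0.008 and 0.008 m and angle between scoop's own z axis and vertical below 0.12 rad and contact force between the fingers and scoop below 0.1 N), for 0.2 s.
3. the probe is lifted clear of its holder (height (world z) of probe above 0.11 m and contact force between the fingers and probe above 1 N), for 0.1 s.
4. the rod is through the guide hole, centred, held and touching nothing (horizontal distance between probe and guide below 0.004 m and z of probe in the frame of guide between -0.05 and -0.027 m and angle between probe's own z axis and vertical below 0.08 rad and contact force between probe and chamber below 0.1 N and contact force between the fingers and probe above 1 N), for 0.2 s.
At the end, for the whole second after the job is handed in: All six balls are in the chamber; the scoop stands upright (within 0.12 rad) on the bench, let go; the probe is gripped by the fingers, at rest, upright within 0.08 rad, its tip within 4 mm of the guide hole's axis and 5 to 28 mm below the underside of the bridge, with no contact with the chamber (all of step 1 and all of step 2 and all of step 4 and linear speed of probe below 0.01 m/s and angular speed of probe below 0.1 rad/s); the arm keeps its last pose, push and grip.
It fails at once if the probe touches the guide or the chamber (contact force between probe and chamber above 0.3 N).
It fails at once if the fingers touch a ball (contact force between the fingers and ball_1 above 0.3 N or contact force between the fingers and ball_2 above 0.3 N or contact force between the fingers and ball_3 above 0.3 N or contact force between the fingers and ball_4 above 0.3 N or contact force between the fingers and ball_5 above 0.3 N or contact force between the fingers and ball_6 above 0.3 N).
It fails at once if a bystander is moved more than 20 mm (distance of any of tape_roll, tee, spanner from where it was at the start of the episode above 0.02 m).
It also fails if it takes over 72 s, if anything falls off the work surface, if the arm or the gripper's body presses on something with over 40 N, if the wrist force passes 120 N, or if a joint passes its speed limit or range.

ROBOT

A 7-joint arm with a two-finger parallel gripper is mounted at the origin on a cart in front of the work surface, level with it; the furniture and walls round the work are solid. World frame = base frame: x ahead of the robot, y to its left, z up, the work surface at z = 0. Lengths are in m, angles in degrees, forces in N, time in s.
With the tool pointing down it reaches from about 0.4 to 0.85 m from the base axis. Payload 10.4 kg.
Tool frame: the origin (TCP) lies midway between the tips of the shut fingers; the grasp point (between the pads) lies 19 mm behind it; z points along the fingers, y is the direction in which the jaws open and shut (so a half turn about z gives the same grasp; the last joint's range is limited). The gripper opens to 85 mm and grips with 20 to 120 N. Pads are 22 mm wide; open, the fingers measure 114 mm over their backs; the gripper's body (76 mm by 85 mm) begins 54 mm behind the grasp point. The pads swing forward as they close: fully open they stand 13 mm farther back than shut.
Start: joints at [-74.633, 19.034, -3.707, 83.658, 1.238, 77.344, -5.071], TCP at [0.179, 0.599, 0.231] pointing down, gripper open.
Joint ranges: [-148.97, 148.97], [-28.65, 121.19], [-84.17, 76.75], [9.2, 138.47], [-72.65, 252.65], [3.7, 117.97], [-149.18, 149.18]. Speed limits (degrees/s): [127.2, 127.2, 159.86, 159.86, 180, 180, 180].

INTERFACE

Orientations are given as [roll, pitch, yaw] about the fixed x, y, z axes, in that order (R = Rz(yaw) Ry(pitch) Rx(roll)).
In Python, from plant import readout, get_image, camera_info, arm gives the robot as it stands.
- The arm moves only by the tool move_arm, never from a script. Its argument "targets" is a list of rows, each an object of numbers: "grip": the closure, from 0 (fully open) to 1 (shut); "tx", "ty", "tz": the shift along the tool's x, y, z in cm; "wx", "wy", "wz": the turn, a rotation vector about the tool's x, y, z in degrees. In form: [{"grip": .., "tx": .., "ty": .., "tz": .., "wx": .., "wy": .., "wz": ..}, ...]. A call has 1 to 8 rows; each row is the pose to reach, as a shift and turn from the pose measured when the call began, along the tool's axes at that moment; what a row does not reach only later rows make up. A row lasts 1/12 s, in which the tool goes at most 41.7 mm and 7.16 degrees, less where a joint would pass 70% of its speed; a pose out of reach is approached as far as the arm can. A call with a gripper value outside its range is refused whole. The fingers move at their own pace and stop on an object; "newtons" is the grip in N (left out, the last holds). Time passes only in rows, so rows that repeat a pose let the fingers close. It gives the time, the measured TCP pose, the force and the opening at its end, in the units of the state.
- readout.state(): the state, without advancing time (a new reading comes with each control period).
- get_image(name): name is "scene" or "top" or "wrist"; returns the picture (420x560x3 uint8, red, green, blue); there is no depth.
- camera_info(name): a dict with "fov_y" (degrees; the focal length in pixels is half the picture's height over the tangent of half this angle, whatever the lens; pixels are square), "cx", "cy" (the principal point, pixels), "k1" (the pictures are not rectified: a ray, as slopes to the right and down, at radius r is drawn at 1 + k1 r^2 times it, then the intrinsics apply), "cam_to_world" (4x4, takes a point from camera to world coordinates). Camera axes: x right, y down, z forward; pixel columns grow to the right and rows downward; lengths in m; the calibration is good to about 2 mm. A picture is of the moment at which its call begins: read the wrist's pose just before it. camera_info takes no time and is no camera call; for the wrist camera it gives the pose at the moment of the call.
- arm.job_done(): hands the job in, once; it reports no verdict.
The state is a dict: "time": time; "q": joint angles; "qd": joint speeds; "effort": joint torques, N m; "tcp_pos": TCP position; "tool_rot": TCP orientation; "wrist_force": force on the tool from outside, world axes, zero at the start; "wrist_torque": the same for the moment, N m; "finger_gap": finger opening in m.
Only numpy, scipy, OpenCV 4.12 (cv2) and the standard library are available. Lean on these libraries where they do the work, as an engineer would, in place of code of your own. Each camera call takes 0.05 s, during which the arm holds its last target.

## Working session

There is one attempt and no reset: what is moved stays moved. The work goes in short steps, Python scripts to look and compute and a tool call to move; the robot and the scene stay as the last step left them, time stands still between calls to the robot, and variables do not carry over. Pictures are saved under pics/ and viewed, and the job is handed in when it is done.

Besides the shell and the picture viewer there is one more tool, called as name(argument=value, ...), one argument or row to a line, values as JSON. move_arm: Moves the arm, as the interface text tells. Its arguments: {"type":"object","properties":{"targets":{"type":"array","items":{"type":"object","properties":{"grip":{"type":"number"},"tx":{"type":"number"},"ty":{"type":"number"},"tz":{"type":"number"},"wx":{"type":"number"},"wy":{"type":"number"},"wz":{"type":"number"}}}},"newtons":{"type":"number"}},"required":["targets"]}

```bash
ls; mkdir -p pics
python3 - <<'E'
from plant import readout,get_image,camera_info
import cv2,json
s=readout.state();print({k:s[k] for k in('time','tcp_pos','tool_rot','finger_gap')})
for n in('scene','top','wrist'):
    c=camera_info(n);print(n,c)
    im=get_image(n);cv2.imwrite(f'pics/{n}0.png',cv2.cvtColor(im,cv2.COLOR_RGB2BGR))
E
```

```text
pics
{'time': 0.0, 'tcp_pos': array([0.17908219, 0.59839232, 0.23051316]), 'tool_rot': array([-1.79917197e+02,  4.55666432e-03,  1.63340499e+02]), 'finger_gap': 0.08529630280324406}
scene {'fov_y': 49.7916671082579, 'cx': 274.13234754063717, 'cy': 206.21721199677435, 'k1': -0.05784461032827713, 'cam_to_world': array([[-0.71121158, -0.41760557,  0.56549418, -0.26815165],
       [-0.7026913 ,  0.44529697, -0.55491941,  0.90422181],
       [-0.02007541, -0.79203295, -0.61014816,  0.90269178],
       [ 0.        ,  0.        ,  0.        ,  1.        ]])}
top {'fov_y': 45.30263582051071, 'cx': 283.4022027743078, 'cy': 207.7106665405793, 'k1': -0.05574265979369651, 'cam_to_world': array([[ 0.0133372 , -0.99675444,  0.07938957,  0.35437897],
       [-0.99988585, -0.01273107,  0.00813615,  0.13995581],
       [-0.00709903, -0.07948902, -0.99681046,  1.51196516],
       [ 0.        ,  0.        ,  0.        ,  1.        ]])}
wrist {'fov_y': 67.1580738607107, 'cx': 275.8526187027098, 'cy': 216.379082614688, 'k1': -0.03497988517643554, 'cam_to_world': array([[ 2.85971281e-01,  9.17221903e-01,  2.77352496e-01,
         1.08899424e-01],
       [ 9.58238090e-01, -2.73599045e-01, -8.32065222e-02,
         6.19262776e-01],
       [-4.35466545e-04,  2.89564402e-01, -9.57158434e-01,
         3.74720070e-01],
       [ 0.00000000e+00,  0.00000000e+00,  0.00000000e+00,
         1.00000000e+00]])}
```

View pics/scene0.png

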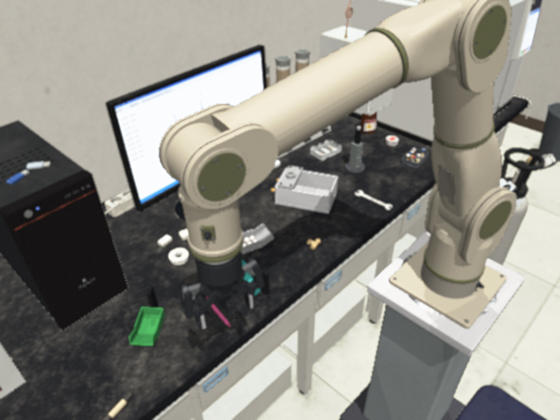

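View pics/top0.png

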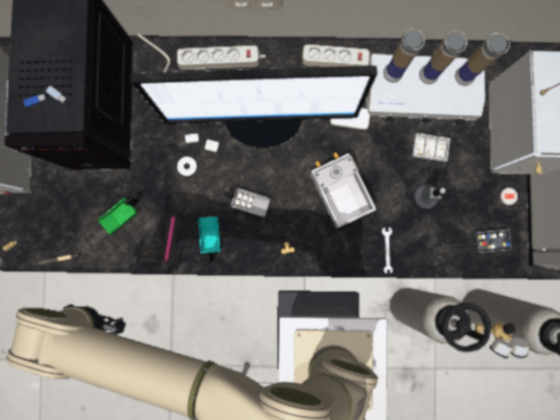

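View pics/wrist0.png

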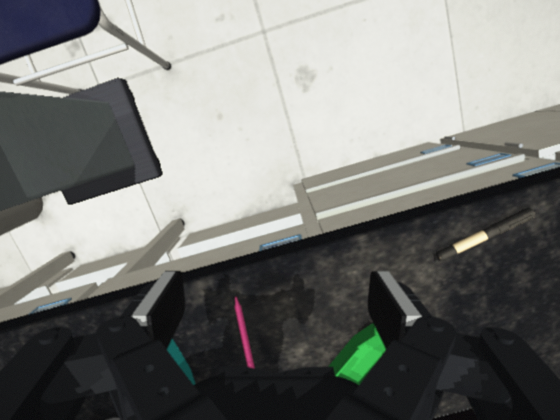

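```bash
cat > h.py <<'E'
import numpy as np,cv2
from plant import readout,get_image,camera_info
def ray(c,u,v,h=420):
    f=h/2/np.tan(np.radians(c['fov_y'])/2)
    K=np.array([[f,0,c['cx']],[0,f,c['cy']],[0,0,1.]])
    p=cv2.undistortPoints(np.array([[[u,v]]],float),K,np.array([c['k1'],0,0,0,0]))[0,0]
    T=c['cam_to_world'];d=T[:3,:3]@np.array([p[0],p[1],1]);return T[:3,3],d/np.linalg.norm(d)
def onz(c,u,v,z):
    o,d=ray(c,u,v);return o+d*(z-o[2])/d[2]
def proj(c,P):
    f=210/np.tan(np.radians(c['fov_y'])/2);T=c['cam_to_world']
    q=T[:3,:3].T@(np.array(P)-T[:3,3]);a=q[:2]/q[2];a=a*(1+c['k1']*(a@a));return a*f+[c['cx'],c['cy']]
def tri(c1,p1,c2,p2):
    o1,d1=ray(c1,*p1);o2,d2=ray(c2,*p2)
    A=np.stack([d1,-d2],1);t=np.linalg.lstsq(A,o2-o1,rcond=None)[0]
    a,b=o1+t[0]*d1,o2+t[1]*d2;return (a+b)/2,np.linalg.norm(a-b)
def crop(im,x0,y0,x1,y1,k,fn):
    cv2.imwrite(fn,cv2.cvtColor(cv2.resize(im[y0:y1,x0:x1],None,fx=k,fy=k,interpolation=cv2.INTER_CUBIC),cv2.COLOR_RGB2BGR))
def snap(n):
    return camera_info(n),get_image(n)
E
python3 - <<'E'
import cv2
a=cv2.imread('pics/top0.png');cv2.imwrite('pics/t1.png',cv2.resize(a[140:260,220:460],None,fx=3.3,fy=3.3,interpolation=cv2.INTER_CUBIC))
b=cv2.imread('pics/scene0.png');cv2.imwrite('pics/s1.png',cv2.resize(b[110:270,230:430],None,fx=3.7,fy=3.7,interpolation=cv2.INTER_CUBIC))
E
```

```text
(no output)
```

View pics/t1.png

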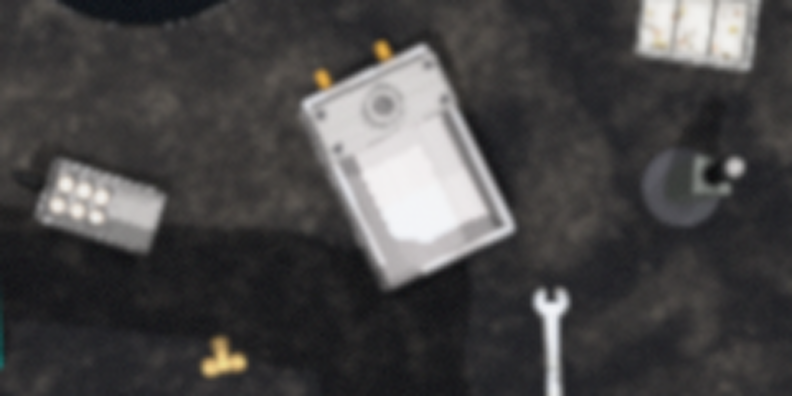

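View pics/s1.png

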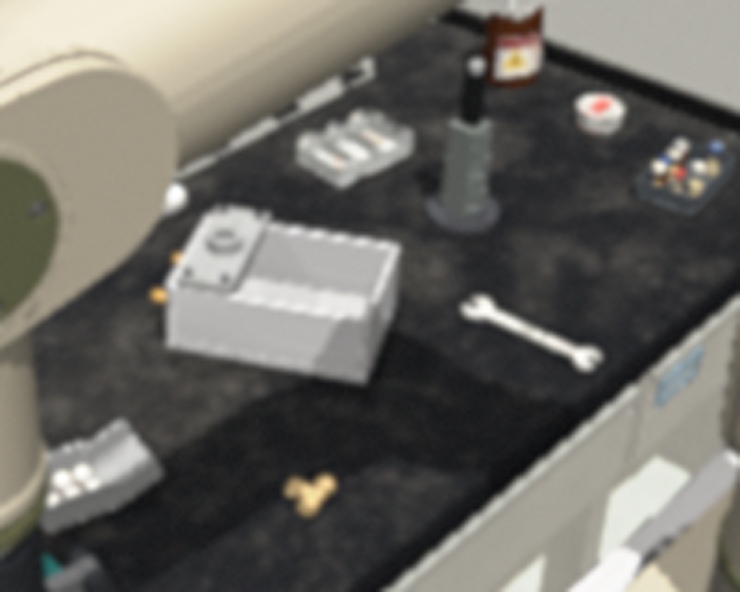

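Run:
```python
from h import *
c=camera_info('top')
def T(x,y,z):
    return onz(c,x/3.3+220-.35,y/3.3+140-.35,z)
C=[T(x,y,.066) for x,y in((305,103),(427,45),(514,228),(388,290))]
for p in C: print('ch',p.round(4))
print([np.linalg.norm(C[i]-C[(i+1)%4]).round(4) for i in range(4)])
m=np.mean(C,0);ax=(C[0]+C[1]-C[2]-C[3]);yaw=np.degrees(np.arctan2(ax[1],ax[0]));print('centre',m.round(4),'yaw',yaw)
g=T(382,105,.088);print('guide meas',g.round(4)); u=ax[:2]/np.linalg.norm(ax[:2]);print('guide pred',m[:2]+.055*u,'opening',m[:2]-.028*u)
S=[T(x,y,.028) for x,y in((62,160),(38,222),(147,252),(166,190))]
for p in S: print('sc',p.round(4))
ax=S[0]+S[1]-S[2]-S[3];print('scoop yaw',np.degrees(np.arctan2(ax[1],ax[0])),np.linalg.norm(ax)/2,np.linalg.norm(S[0]-S[1]))
print('rearmid',(S[0]+S[1])/2)
print('grip plate',T(25,180,.078))
print('probe top',T(735,168,.163), 'holder top',T(712,175,.105),'foot',T(682,188,.01))
for n,p,z in(('tape',(186,166),.014),('tee',(288,248),.01),('sp1',(388,232),.003),('sp2',(388,268),.003)):print(n,onz(c,*p,z).round(3))
```

```text
ch [0.5778 0.0701 0.066 ]
ch [ 0.6308 -0.0371  0.066 ]
ch [ 0.4699 -0.1136  0.066 ]
ch [ 0.4144 -0.0037  0.066 ]
[np.float64(0.1196), np.float64(0.1781), np.float64(0.1232), np.float64(0.1792)]
centre [ 0.5232 -0.0211  0.066 ] yaw 24.851755332766658
guide meas [0.5735 0.0045 0.088 ]
guide pred [0.57314508 0.00203894] opening [ 0.49783103 -0.03284363]
sc [0.5292 0.2864 0.028 ]
sc [0.4729 0.3069 0.028 ]
sc [0.4472 0.2085 0.028 ]
sc [0.5032 0.1923 0.028 ]
scoop yaw 74.96876776086408 0.09962606371345915 0.059860837291809146
rearmid [0.50106676 0.2966419  0.028     ]
grip plate [0.50542434 0.31335274 0.078     ]
probe top [ 0.5138632  -0.27856003  0.163     ] holder top [ 0.51442833 -0.27664652  0.105     ] foot [ 0.51294523 -0.27708376  0.01      ]
tape [0.596 0.448 0.014]
tee [0.354 0.137 0.01 ]
sp1 [ 0.405 -0.162  0.003]
sp2 [ 0.298 -0.162  0.003]
```

```bash
cat >> h.py <<'E'
from scipy.spatial.transform import Rotation as Ro
def st():
    s=readout.state();return s,np.array(s['tcp_pos']),Ro.from_euler('xyz',s['tool_rot'],degrees=True)
def go(p,rpy):
    """shift cm, rotvec deg from present pose"""
    s,t,R=st();G=Ro.from_euler('xyz',rpy,degrees=True)
    w=(R.inv()*G).as_rotvec(degrees=True)
    d=R.inv().apply(np.array(p)-t)*100
    print('t=%.2f'%s['time'],'tx,ty,tz',d.round(2),'w',w.round(2),'rows>=',max(np.linalg.norm(d)/4.17,np.linalg.norm(w)/7.16).round(1))
E
python3 -c "
from h import *
go([.505,.311,.231],[180,0,75])"
```

```text
t=0.15 tx,ty,tz [-3.946e+01 -1.820e+01 -1.000e-02] w [-5.000e-02  5.000e-02  8.834e+01] rows>= 12.3
```

move_arm(
  targets=[
    {"grip": 0, "tx": -10, "ty": -4.5, "wz": 22},
    {"grip": 0, "tx": -20, "ty": -9, "wz": 44},
    {"grip": 0, "tx": -30, "ty": -13.5, "wz": 66},
    {"grip": 0, "tx": -39.5, "ty": -18.2, "wz": 88.3},
    {"grip": 0, "tx": -39.5, "ty": -18.2, "wz": 88.3},
    {"grip": 0, "tx": -39.5, "ty": -18.2, "wz": 88.3},
    {"grip": 0, "tx": -39.5, "ty": -18.2, "wz": 88.3},
    {"grip": 0, "tx": -39.5, "ty": -18.2, "wz": 88.3},
  ],
)

```text
schema error: expected keys grip, tx, ty, tz, wx, wy, wz
```

```bash
python3 -c "
from h import *
go([.505,.311,.231],[180,0,75]);s=st()[0];print(s['q'].round(1) if hasattr(s['q'],'round') else s['q'])"
```

```text
t=0.15 tx,ty,tz [-3.946e+01 -1.820e+01 -1.000e-02] w [-5.000e-02  5.000e-02  8.834e+01] rows>= 12.3
[-74.6  19.1  -3.7  83.7   1.2  77.3  -5.1]
```

All keys are required.

move_arm(
  targets=[
    {"grip": 0, "tx": -39.5, "ty": -18.2, "tz": 0, "wx": 0, "wy": 0, "wz": 88.3},
    {"grip": 0, "tx": -39.5, "ty": -18.2, "tz": 0, "wx": 0, "wy": 0, "wz": 88.3},
    {"grip": 0, "tx": -39.5, "ty": -18.2, "tz": 0, "wx": 0, "wy": 0, "wz": 88.3},
    {"grip": 0, "tx": -39.5, "ty": -18.2, "tz": 0, "wx": 0, "wy": 0, "wz": 88.3},
    {"grip": 0, "tx": -39.5, "ty": -18.2, "tz": 0, "wx": 0, "wy": 0, "wz": 88.3},
    {"grip": 0, "tx": -39.5, "ty": -18.2, "tz": 0, "wx": 0, "wy": 0, "wz": 88.3},
    {"grip": 0, "tx": -39.5, "ty": -18.2, "tz": 0, "wx": 0, "wy": 0, "wz": 88.3},
    {"grip": 0, "tx": -39.5, "ty": -18.2, "tz": 0, "wx": 0, "wy": 0, "wz": 88.3},
  ],
)

```text
time: 0.82
tcp_pos: [0.4302, 0.3765, 0.231]
tool_rot: [-180.0, 0.0, 105.7]
wrist_force: [0.6, 0.4, -0.3]
finger_gap: 0.0858
```

```bash
python3 -c "
from h import *
go([.505,.311,.231],[180,0,75]);s=st()[0];print(s['q'].round(1))"
```

```text
t=0.82 tx,ty,tz [-8.33  5.43  0.01] w [-0.    0.04 30.69] rows>= 4.3
[-57.3  12.2  13.4  92.8  -2.9  75.4 -27.8]
```

move_arm(
  targets=[
    {"grip": 0, "tx": -8.3, "ty": 5.4, "tz": 0, "wx": 0, "wy": 0, "wz": 30.7},
    {"grip": 0, "tx": -8.3, "ty": 5.4, "tz": 0, "wx": 0, "wy": 0, "wz": 30.7},
    {"grip": 0, "tx": -8.3, "ty": 5.4, "tz": 0, "wx": 0, "wy": 0, "wz": 30.7},
    {"grip": 0, "tx": -8.3, "ty": 5.4, "tz": 0, "wx": 0, "wy": 0, "wz": 30.7},
    {"grip": 0, "tx": -8.3, "ty": 5.4, "tz": 0, "wx": 0, "wy": 0, "wz": 30.7},
    {"grip": 0, "tx": -8.3, "ty": 5.4, "tz": 0, "wx": 0, "wy": 0, "wz": 30.7},
    {"grip": 0, "tx": -8.3, "ty": 5.4, "tz": 0, "wx": 0, "wy": 0, "wz": 30.7},
  ],
)

```text
time: 1.4
tcp_pos: [0.5044, 0.3113, 0.2308]
tool_rot: [-180.0, 0.1, 75.1]
wrist_force: [-0.7, 0.7, 0.4]
finger_gap: 0.0858
```

```bash
python3 -c "
from h import *
s=st()[0];print(s['q'].round(1),s['qd'].round(2))
c,im=snap('wrist')
import pickle;pickle.dump(c,open('w1.pkl','wb'))
crop(im,0,0,560,420,1.4,'pics/w1.png');cv2.imwrite('pics/w1raw.png',im[...,::-1])"
```

```text
[-53.   15.2  20.5  89.9  -5.4  75.9 -46.7] [-0.18 -0.15 -0.3  -0.03  0.03  0.    0.67]
```

View pics/w1.png

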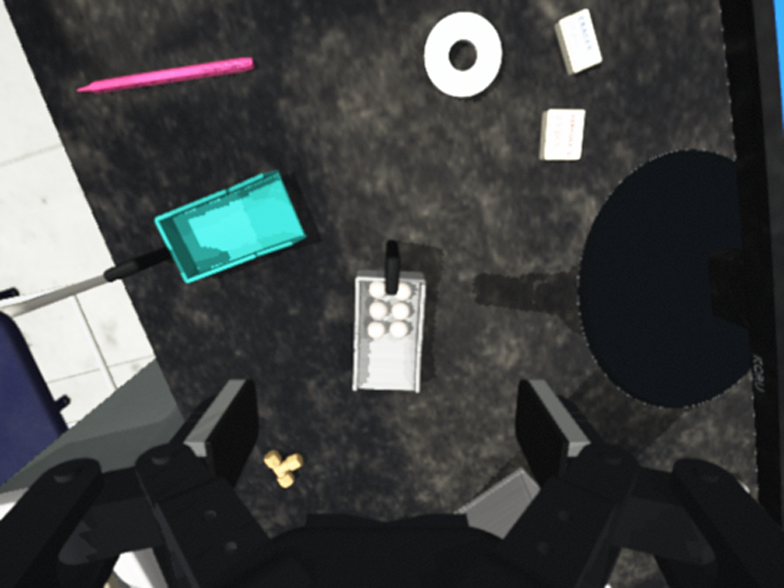

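```bash
python3 -c "
from h import *
im=cv2.imread('pics/w1raw.png')[...,::-1]
crop(im,235,160,325,290,6,'pics/w1c.png')"
```

```text
(no output)
```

View pics/w1c.png

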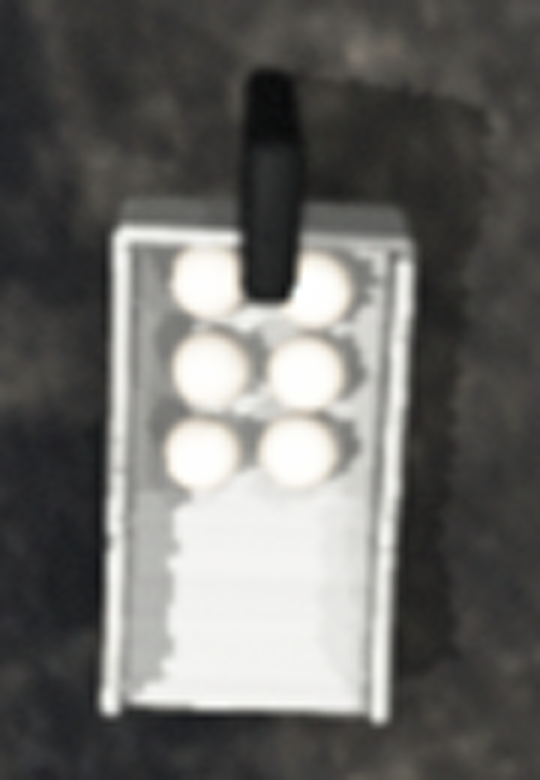

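Run:
```python
from h import *
import pickle
c=pickle.load(open('w1.pkl','rb'))
W=lambda x,y,z:onz(c,x/6+235-.4,y/6+160-.4,z)
a,b=W(273,143,.078),W(268,300,.078);print('plate',a,b,np.linalg.norm(a-b),'mid',(a+b)/2)
R=[W(115,235,.028),W(412,240,.028),W(382,715,.028),W(105,710,.028)]
for r in R:print(r.round(4))
rm=(R[0]+R[1])/2;lm=(R[2]+R[3])/2;u=rm-lm;print('yaw',np.degrees(np.arctan2(u[1],u[0])),np.linalg.norm(u),np.linalg.norm(R[0]-R[1]),np.linalg.norm(R[2]-R[3]))
for x,y in((208,283),(315,288),(212,368),(306,372),(203,455),(299,453)):print('ball',W(x,y,.011).round(4))
```

```text
plate [0.51305514 0.3259846  0.078     ] [0.50575096 0.30118512 0.078     ] 0.02585275311296194 mid [0.50940305 0.31358486 0.078     ]
[0.4781 0.3071 0.028 ]
[0.5318 0.2919 0.028 ]
[0.5029 0.1968 0.028 ]
[0.4487 0.2122 0.028 ]
yaw 72.96502453470916 0.09938359908705699 0.055832785618997204 0.056354875955999854
ball [0.491  0.2893 0.011 ]
ball [0.5112 0.2829 0.011 ]
ball [0.4871 0.272  0.011 ]
ball [0.5052 0.2663 0.011 ]
ball [0.4805 0.2545 0.011 ]
ball [0.4995 0.2499 0.011 ]
```

```bash
cat >> h.py <<'E'
LT=np.array([-.117,0,.023])
def pour(lip,psi,th,lt=LT):
    R=Ro.from_euler('xyz',[180,0,psi],degrees=True)*Ro.from_euler('y',th,degrees=True)
    p=np.array(lip)-R.apply(lt);e=R.as_euler('xyz',degrees=True)
    print('tcp',p.round(4),'rpy',e.round(1));go(p,e)
E
python3 - <<'E'
from h import *
pour([.5156,-.0048,.095],60,0)
pour([.5156,-.0048,.095],60,20)
pour([.5156,-.0048,.095],60,55)
E
```

```text
tcp [0.5741 0.0965 0.118 ] rpy [180.   0.  60.]
t=1.45 tx,ty,tz [-18.98  12.25  11.3 ] w [ 0.    0.05 15.15] rows>= 6.1
tcp [0.5666 0.0836 0.1566] rpy [180. -20.  60.]
t=1.45 tx,ty,tz [-20.42  11.86   7.44] w [-2.64 19.93 15.  ] rows>= 5.9
tcp [0.5397 0.037  0.204 ] rpy [180. -55.  60.]
t=1.45 tx,ty,tz [-25.62  10.45   2.71] w [-7.27 54.72 13.97] rows>= 8.0
```

move_arm(
  targets=[
    {"grip": 0, "tx": -25.6, "ty": 10.5, "tz": 2.7, "wx": -7.3, "wy": 54.7, "wz": 14},
    {"grip": 0, "tx": -25.6, "ty": 10.5, "tz": 2.7, "wx": -7.3, "wy": 54.7, "wz": 14},
    {"grip": 0, "tx": -25.6, "ty": 10.5, "tz": 2.7, "wx": -7.3, "wy": 54.7, "wz": 14},
    {"grip": 0, "tx": -25.6, "ty": 10.5, "tz": 2.7, "wx": -7.3, "wy": 54.7, "wz": 14},
    {"grip": 0, "tx": -25.6, "ty": 10.5, "tz": 2.7, "wx": -7.3, "wy": 54.7, "wz": 14},
    {"grip": 0, "tx": -25.6, "ty": 10.5, "tz": 2.7, "wx": -7.3, "wy": 54.7, "wz": 14},
    {"grip": 0, "tx": -25.6, "ty": 10.5, "tz": 2.7, "wx": -7.3, "wy": 54.7, "wz": 14},
    {"grip": 0, "tx": -25.6, "ty": 10.5, "tz": 2.7, "wx": -7.3, "wy": 54.7, "wz": 14},
  ],
)

```text
time: 2.12
tcp_pos: [0.5416, 0.0344, 0.2064]
tool_rot: [178.8, -49.7, 62.4]
wrist_force: [-0.3, 1.0, -1.0]
finger_gap: 0.0852
```

Run:
```python
from h import *
print(st()[0]['q'].round(1))
pour([.5156,-.0048,.095],60,55)
```

```text
[-22.9   6.8  45.1 119.8 -62.4  65.9  26.7]
tcp [0.5397 0.037  0.204 ] rpy [180. -55.  60.]
t=2.12 tx,ty,tz [-0.09 -0.3   0.26] w [-0.65  5.24  1.51] rows>= 0.8
```

Run:
```python
from h import *
import pickle
c,im=snap('wrist');pickle.dump(c,open('w2.pkl','wb'))
crop(im,0,0,560,420,1.4,'pics/w2.png')
ct,it=snap('top');crop(it,0,0,560,420,1.4,'pics/t2.png')
go([.509,.3135,.16],[180,0,73])
```

```text
t=2.22 tx,ty,tz [ 11.89 -16.45  20.31] w [  5.59 -49.33 -11.07] rows>= 7.1
```

View pics/w2.png

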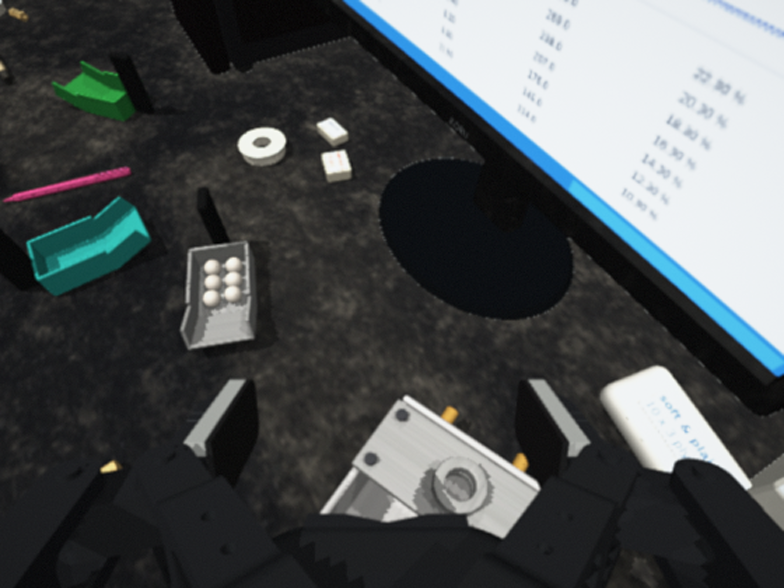

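move_arm(
  targets=[
    {"grip": 0, "tx": 12, "ty": -16.5, "tz": 10, "wx": 5.6, "wy": -49.3, "wz": -11},
    {"grip": 0, "tx": 12, "ty": -16.5, "tz": 10, "wx": 5.6, "wy": -49.3, "wz": -11},
    {"grip": 0, "tx": 12, "ty": -16.5, "tz": 10, "wx": 5.6, "wy": -49.3, "wz": -11},
    {"grip": 0, "tx": 11.9, "ty": -16.5, "tz": 20.3, "wx": 5.6, "wy": -49.3, "wz": -11},
    {"grip": 0, "tx": 11.9, "ty": -16.5, "tz": 20.3, "wx": 5.6, "wy": -49.3, "wz": -11},
    {"grip": 0, "tx": 11.9, "ty": -16.5, "tz": 20.3, "wx": 5.6, "wy": -49.3, "wz": -11},
    {"grip": 0, "tx": 11.9, "ty": -16.5, "tz": 20.3, "wx": 5.6, "wy": -49.3, "wz": -11},
    {"grip": 0, "tx": 11.9, "ty": -16.5, "tz": 20.3, "wx": 5.6, "wy": -49.3, "wz": -11},
  ],
)

```text
time: 2.88
tcp_pos: [0.5084, 0.3175, 0.1616]
tool_rot: [179.8, -0.1, 73.1]
wrist_force: [2.1, -1.0, 0.9]
finger_gap: 0.0854
```

Run:
```python
from h import *
import pickle
c=pickle.load(open('w2.pkl','rb'))
print('guide',onz(c,459/1.4-.2,484/1.4-.2,.088), 'corner',onz(c,402/1.4,398/1.4,.066))
go([.509,.3135,.043],[180,0,73])
```

```text
guide [0.57496851 0.00368724 0.088     ] corner [0.57677097 0.07108878 0.066     ]
t=2.88 tx,ty,tz [-0.39  0.13 11.86] w [ 0.24 -0.08  0.12] rows>= 2.8
```

move_arm(
  newtons=50,
  targets=[
    {"grip": 0, "tx": -0.4, "ty": 0.1, "tz": 3, "wx": 0.2, "wy": 0, "wz": 0},
    {"grip": 0, "tx": -0.4, "ty": 0.1, "tz": 6, "wx": 0.2, "wy": 0, "wz": 0},
    {"grip": 0, "tx": -0.4, "ty": 0.1, "tz": 9, "wx": 0.2, "wy": 0, "wz": 0},
    {"grip": 0, "tx": -0.4, "ty": 0.1, "tz": 11, "wx": 0.2, "wy": 0, "wz": 0},
    {"grip": 0, "tx": -0.4, "ty": 0.1, "tz": 11.8, "wx": 0.2, "wy": 0, "wz": 0},
    {"grip": 0, "tx": -0.4, "ty": 0.1, "tz": 11.8, "wx": 0.2, "wy": 0, "wz": 0},
  ],
)

```text
time: 3.38
tcp_pos: [0.5074, 0.3136, 0.042]
tool_rot: [-180.0, 0.1, 73.2]
wrist_force: [-0.4, 1.0, 0.1]
finger_gap: 0.0856
```

Run:
```python
from h import *
import pickle
go([.509,.3135,.043],[180,0,73])
c,im=snap('wrist');pickle.dump(c,open('w3.pkl','wb'))
crop(im,0,0,560,420,1.4,'pics/w3.png')
```

```text
t=3.38 tx,ty,tz [ 0.03  0.16 -0.1 ] w [-0.02  0.06  0.24] rows>= 0.0
```

View pics/w3.png

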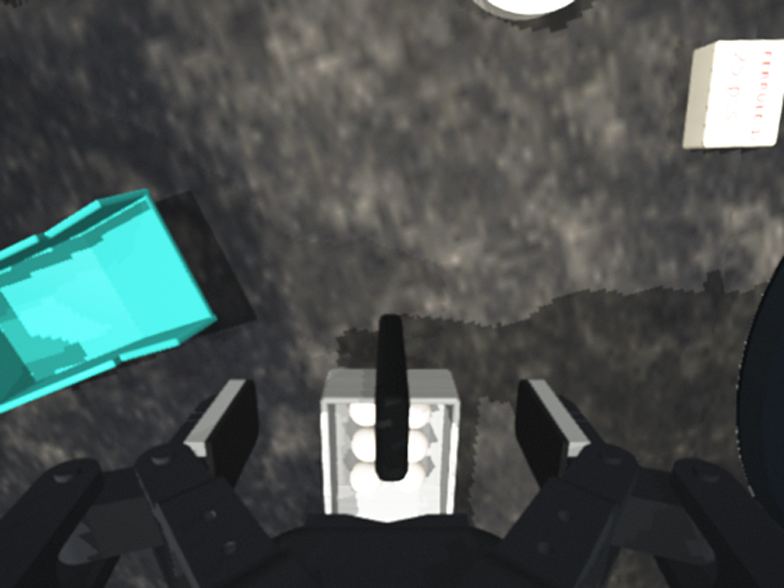

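move_arm(
  newtons=60,
  targets=[
    {"grip": 0.5, "tx": 0, "ty": 0.1, "tz": -0.1, "wx": 0, "wy": 0, "wz": 0},
    {"grip": 0.8, "tx": 0, "ty": 0.1, "tz": -0.1, "wx": 0, "wy": 0, "wz": 0},
    {"grip": 1, "tx": 0, "ty": 0.1, "tz": -0.1, "wx": 0, "wy": 0, "wz": 0},
    {"grip": 1, "tx": 0, "ty": 0.1, "tz": -0.1, "wx": 0, "wy": 0, "wz": 0},
    {"grip": 1, "tx": 0, "ty": 0.1, "tz": -0.1, "wx": 0, "wy": 0, "wz": 0},
    {"grip": 1, "tx": 0, "ty": 0.1, "tz": -0.1, "wx": 0, "wy": 0, "wz": 0},
    {"grip": 1, "tx": 0, "ty": 0.1, "tz": -0.1, "wx": 0, "wy": 0, "wz": 0},
    {"grip": 1, "tx": 0, "ty": 0.1, "tz": -0.1, "wx": 0, "wy": 0, "wz": 0},
  ],
)

```text
time: 4.1
tcp_pos: [0.5095, 0.3138, 0.0452]
tool_rot: [179.9, -0.1, 73.2]
wrist_force: [-1.7, -0.0, 5.0]
finger_gap: 0.0095
```

move_arm(
  targets=[
    {"grip": 1, "tx": 0, "ty": 0, "tz": -0.5, "wx": 0, "wy": 0, "wz": 0},
    {"grip": 1, "tx": 0, "ty": 0, "tz": -1.5, "wx": 0, "wy": -1, "wz": 0},
    {"grip": 1, "tx": 0, "ty": 0, "tz": -3, "wx": 0, "wy": -2, "wz": 0},
    {"grip": 1, "tx": 0, "ty": 0, "tz": -5, "wx": 0, "wy": -4, "wz": 0},
    {"grip": 1, "tx": 0, "ty": 0, "tz": -8, "wx": 0, "wy": -5, "wz": 0},
    {"grip": 1, "tx": 0, "ty": 0, "tz": -11, "wx": 0, "wy": -5, "wz": 0},
    {"grip": 1, "tx": 0, "ty": 0, "tz": -13, "wx": 0, "wy": -5, "wz": 0},
    {"grip": 1, "tx": 0, "ty": 0, "tz": -14, "wx": 0, "wy": -5, "wz": 0},
  ],
)

```text
time: 4.77
tcp_pos: [0.5102, 0.3142, 0.1882]
tool_rot: [179.8, 4.8, 73.2]
wrist_force: [0.6, -0.1, -0.6]
finger_gap: 0.0093
```

Run:
```python
from h import *
im=get_image('wrist');crop(im,0,0,560,420,1.4,'pics/w4.png')
u=np.array([.907,.420]);v=np.array([-.420,.907]);C=np.array([.5240,-.0205])
for x,y,L,th in((25,18,.150,-5),(-5,10,.130,10),(-5,10,.105,20),(-5,10,.105,50),):
    l=C+x*1e-3*u+y*1e-3*v;pour([*l,L],45,th)
```

```text
tcp [0.6229 0.0902 0.1627] rpy [180.   5.  45.]
t=4.82 tx,ty,tz [-17.92  17.24   4.14] w [ 2.58 -0.33 28.08] rows>= 6.0
tcp [0.5939 0.0651 0.173 ] rpy [180. -10.  45.]
t=4.82 tx,ty,tz [-21.23  15.19   3.38] w [-1.11 14.36 28.25] rows>= 6.3
tcp [0.5874 0.0586 0.1666] rpy [180. -20.  45.]
t=4.82 tx,ty,tz [-21.99  14.76   4.07] w [-3.59 24.16 28.18] rows>= 6.4
tcp [0.556  0.0272 0.2094] rpy [180. -50.  45.]
t=4.82 tx,ty,tz [-26.25  12.67   0.12] w [-11.09  53.52  27.09] rows>= 8.5
```

View pics/w4.png

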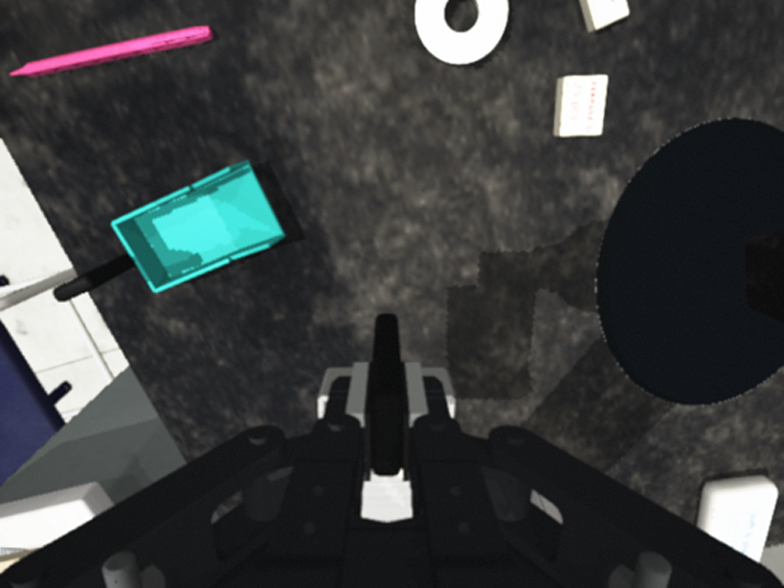

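Run:
```python
from h import *
c=camera_info('top')
for z in(.05,.1,.15):print(z,onz(c,160,120,z),onz(c,330,116,z))
cs=camera_info('scene')
print(tri(c,(150,121),cs,(137,203)),tri(c,(367,114),cs,(262,118)))
```

```text
0.05 [0.72797799 0.52263569 0.05      ] [0.7451131  0.01748378 0.05      ]
0.1 [0.7152007  0.50954783 0.1       ] [0.73174978 0.02167239 0.1       ]
0.15 [0.70242341 0.49645997 0.15      ] [0.71838647 0.025861   0.15      ]
(array([0.68008998, 0.50187028, 0.19072119]), np.float64(0.02656756890755937)) (array([ 0.72351707, -0.05185496,  0.21371503]), np.float64(0.04203201159329008))
```

```bash
cat > lip.py <<'E'
from h import *
u=np.array([.907,.420]);v=np.array([-.420,.907]);C=np.array([.5240,-.0205])
def P(x,y,L,psi,th):
    l=C+x*1e-3*u+y*1e-3*v;pour([*l,L],psi,th)
E
python3 -c "
from lip import *
P(-15,12,.125,47,-3)"
```

```text
tcp [0.5859 0.0704 0.1418] rpy [180.   3.  47.]
t=4.82 tx,ty,tz [-20.71  14.26   6.45] w [ 1.95  1.64 26.12] rows>= 6.2
```

move_arm(
  targets=[
    {"grip": 1, "tx": -0.8, "ty": 0.6, "tz": 0.1, "wx": 0.1, "wy": 0, "wz": 1},
    {"grip": 1, "tx": -2.5, "ty": 1.7, "tz": 0.3, "wx": 0.2, "wy": 0, "wz": 3},
    {"grip": 1, "tx": -5, "ty": 3.4, "tz": 0.6, "wx": 0.4, "wy": 0, "wz": 6.5},
    {"grip": 1, "tx": -7.5, "ty": 5.2, "tz": 0.9, "wx": 0.7, "wy": 0.2, "wz": 9.5},
    {"grip": 1, "tx": -10, "ty": 6.9, "tz": 1.2, "wx": 0.9, "wy": 0.5, "wz": 12.5},
    {"grip": 1, "tx": -12.5, "ty": 8.6, "tz": 1.5, "wx": 1.2, "wy": 0.8, "wz": 16},
    {"grip": 1, "tx": -14.5, "ty": 10, "tz": 1.8, "wx": 1.4, "wy": 1, "wz": 18.5},
    {"grip": 1, "tx": -16, "ty": 11, "tz": 2, "wx": 1.5, "wy": 1.2, "wz": 20.2},
  ],
)

```text
time: 5.48
tcp_pos: [0.5691, 0.1227, 0.1807]
tool_rot: [179.9, 3.6, 52.4]
wrist_force: [0.4, -0.1, -2.7]
finger_gap: 0.0094
```

```bash
python3 -c "
from lip import *
P(-15,12,.125,47,-3)
print(st()[0]['q'].round(1))"
```

```text
tcp [0.5859 0.0704 0.1418] rpy [180.   3.  47.]
t=5.48 tx,ty,tz [-2.87  4.51  4.08] w [0.44 0.59 5.42] rows>= 1.6
[-41.7  18.7  29.4  93.3  -7.   73.1 -48.8]
```

move_arm(
  targets=[
    {"grip": 1, "tx": -0.7, "ty": 1.1, "tz": 0.5, "wx": 0.1, "wy": 0, "wz": 1.4},
    {"grip": 1, "tx": -1.4, "ty": 2.3, "tz": 1.3, "wx": 0.2, "wy": 0.3, "wz": 2.7},
    {"grip": 1, "tx": -2.1, "ty": 3.3, "tz": 2.2, "wx": 0.3, "wy": 0.5, "wz": 4},
    {"grip": 1, "tx": -2.6, "ty": 4.1, "tz": 3.1, "wx": 0.4, "wy": 0.6, "wz": 5},
    {"grip": 1, "tx": -2.9, "ty": 4.5, "tz": 3.8, "wx": 0.4, "wy": 0.6, "wz": 5.4},
    {"grip": 1, "tx": -2.9, "ty": 4.5, "tz": 4.1, "wx": 0.4, "wy": 0.6, "wz": 5.4},
    {"grip": 1, "tx": -2.9, "ty": 4.5, "tz": 4.1, "wx": 0.4, "wy": 0.6, "wz": 5.4},
  ],
)

```text
time: 6.07
tcp_pos: [0.585, 0.0708, 0.1405]
tool_rot: [-180.0, 3.1, 47.1]
wrist_force: [-0.8, 0.3, -1.6]
finger_gap: 0.0094
```

Run:
```python
from lip import *
im=get_image('top');crop(im,260,120,440,255,4,'pics/t5.png')
im=get_image('scene');crop(im,160,110,440,310,2.8,'pics/s5.png')
for th in(5,12,20,26,32,38,44,50,55): P(-15,12,.120,47,th)
```

```text
tcp [0.5835 0.0679 0.1531] rpy [180.  -5.  47.]
t=6.17 tx,ty,tz [-0.47  0.09 -1.12] w [0.01 7.98 0.13] rows>= 1.1
tcp [0.5801 0.0643 0.1668] rpy [180. -12.  47.]
t=6.17 tx,ty,tz [-1.02  0.09 -2.47] w [1.000e-02 1.498e+01 1.300e-01] rows>= 2.1
tcp [0.575  0.0587 0.1816] rpy [180. -20.  47.]
t=6.17 tx,ty,tz [-1.86  0.09 -3.9 ] w [-0.   22.98  0.14] rows>= 3.2
tcp [0.5702 0.0536 0.192 ] rpy [180. -26.  47.]
t=6.17 tx,ty,tz [-2.61  0.09 -4.9 ] w [-1.000e-02  2.898e+01  1.400e-01] rows>= 4.0
tcp [0.5647 0.0477 0.2015] rpy [180. -32.  47.]
t=6.17 tx,ty,tz [-3.46  0.09 -5.81] w [-2.000e-02  3.498e+01  1.400e-01] rows>= 4.9
tcp [0.5586 0.0412 0.2102] rpy [180. -38.  47.]
t=6.17 tx,ty,tz [-4.41  0.09 -6.63] w [-2.000e-02  4.098e+01  1.400e-01] rows>= 5.7
tcp [0.5519 0.034  0.2178] rpy [180. -44.  47.]
t=6.17 tx,ty,tz [-5.43  0.08 -7.34] w [-3.000e-02  4.698e+01  1.300e-01] rows>= 6.6
tcp [0.5446 0.0262 0.2244] rpy [180. -50.  47.]
t=6.17 tx,ty,tz [-6.52  0.08 -7.95] w [-4.000e-02  5.298e+01  1.300e-01] rows>= 7.4
tcp [0.5383 0.0194 0.229 ] rpy [180. -55.  47.]
t=6.17 tx,ty,tz [-7.48  0.08 -8.36] w [-5.000e-02  5.798e+01  1.300e-01] rows>= 8.1
```

View pics/t5.png

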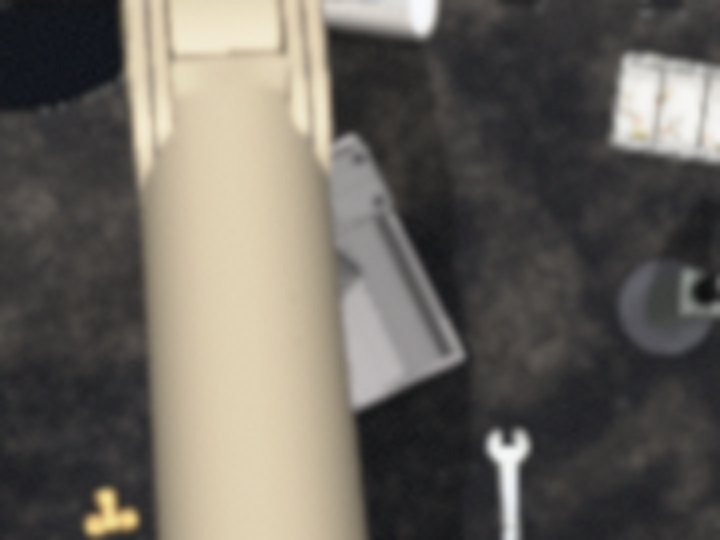

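View pics/s5.png

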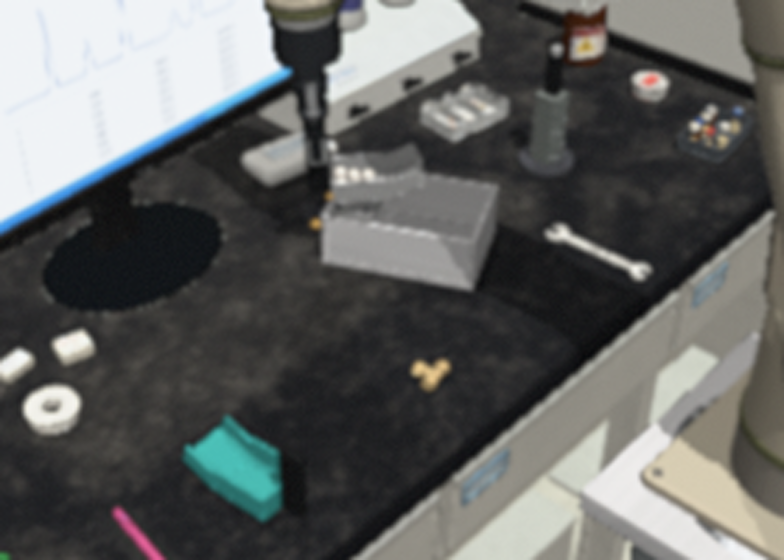

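Run:
```python
from lip import *
s,t,R=st();l=t+R.apply(LT);c=camera_info('scene');q=proj(c,l);print(l,q,(q-[160,110])*2.8)
```

```text
[ 0.50527299 -0.01505055  0.12478022] [309.58715352 169.270926  ] [418.84402987 165.95859281]
```

Lip projection (419,166) matches the scoop's lip in the crop. Now tip about the lip.

move_arm(
  targets=[
    {"grip": 1, "tx": -0.2, "ty": 0.1, "tz": -0.4, "wx": 0, "wy": 3, "wz": 0.1},
    {"grip": 1, "tx": -0.4, "ty": 0.1, "tz": -0.9, "wx": 0, "wy": 6, "wz": 0.1},
    {"grip": 1, "tx": -0.6, "ty": 0.1, "tz": -1.5, "wx": 0, "wy": 10, "wz": 0.1},
    {"grip": 1, "tx": -1, "ty": 0.1, "tz": -2.4, "wx": 0, "wy": 15, "wz": 0.1},
    {"grip": 1, "tx": -1.4, "ty": 0.1, "tz": -3.2, "wx": 0, "wy": 19, "wz": 0.1},
    {"grip": 1, "tx": -1.9, "ty": 0.1, "tz": -3.9, "wx": 0, "wy": 23, "wz": 0.1},
    {"grip": 1, "tx": -2.2, "ty": 0.1, "tz": -4.4, "wx": 0, "wy": 26, "wz": 0.1},
    {"grip": 1, "tx": -2.6, "ty": 0.1, "tz": -4.9, "wx": 0, "wy": 29, "wz": 0.1},
  ],
)

```text
time: 6.83
tcp_pos: [0.5704, 0.0542, 0.1934]
tool_rot: [179.9, -26.3, 47.1]
wrist_force: [0.2, 0.1, -1.9]
finger_gap: 0.0093
```

Run:
```python
from lip import *
im=get_image('scene');crop(im,210,110,410,250,3.8,'pics/s6.png')
for th in(28,32,38,44,50,55): P(-15,12,.120,47,th)
print(st()[0]['q'].round(1))
```

```text
tcp [0.5684 0.0517 0.1952] rpy [180. -28.  47.]
t=6.88 tx,ty,tz [-0.03 -0.08 -0.2 ] w [ 0.06  1.55 -0.04] rows>= 0.2
tcp [0.5647 0.0477 0.2015] rpy [180. -32.  47.]
t=6.88 tx,ty,tz [-0.24 -0.08 -1.  ] w [ 0.06  5.55 -0.04] rows>= 0.8
tcp [0.5586 0.0412 0.2102] rpy [180. -38.  47.]
t=6.88 tx,ty,tz [-0.66 -0.08 -2.18] w [ 0.06 11.55 -0.04] rows>= 1.6
tcp [0.5519 0.034  0.2178] rpy [180. -44.  47.]
t=6.88 tx,ty,tz [-1.2  -0.08 -3.3 ] w [ 0.06 17.55 -0.03] rows>= 2.5
tcp [0.5446 0.0262 0.2244] rpy [180. -50.  47.]
t=6.88 tx,ty,tz [-1.85 -0.08 -4.37] w [ 0.06 23.55 -0.03] rows>= 3.3
tcp [0.5383 0.0194 0.229 ] rpy [180. -55.  47.]
t=6.88 tx,ty,tz [-2.48 -0.07 -5.2 ] w [ 0.06 28.55 -0.03] rows>= 4.0
[-29.    1.7  31.6 113.4 -27.2  50.4 -25.8]
```

View pics/s6.png

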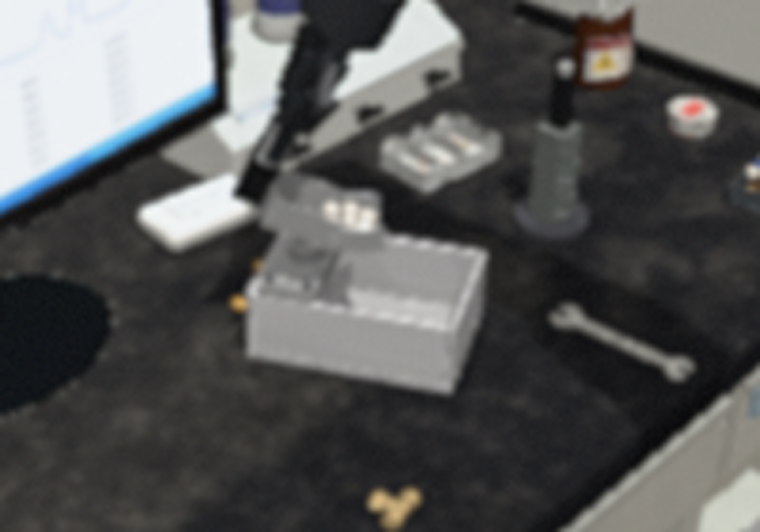

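move_arm(
  targets=[
    {"grip": 1, "tx": -0.1, "ty": -0.1, "tz": -0.6, "wx": 0, "wy": 3.5, "wz": 0},
    {"grip": 1, "tx": -0.3, "ty": -0.1, "tz": -1.2, "wx": 0, "wy": 6.5, "wz": 0},
    {"grip": 1, "tx": -0.5, "ty": -0.1, "tz": -1.8, "wx": 0, "wy": 9.5, "wz": 0},
    {"grip": 1, "tx": -0.8, "ty": -0.1, "tz": -2.4, "wx": 0, "wy": 12.5, "wz": 0},
    {"grip": 1, "tx": -1, "ty": -0.1, "tz": -3, "wx": 0, "wy": 15.5, "wz": 0},
    {"grip": 1, "tx": -1.3, "ty": -0.1, "tz": -3.5, "wx": 0, "wy": 18.5, "wz": 0},
    {"grip": 1, "tx": -1.6, "ty": -0.1, "tz": -4, "wx": 0, "wy": 21.5, "wz": 0},
    {"grip": 1, "tx": -1.9, "ty": -0.1, "tz": -4.4, "wx": 0, "wy": 24, "wz": 0},
  ],
)

```text
time: 7.55
tcp_pos: [0.5442, 0.0264, 0.2255]
tool_rot: [179.9, -50.6, 47.1]
wrist_force: [-0.1, 0.7, -1.4]
finger_gap: 0.0095
```

Run:
```python
from lip import *
im=get_image('scene');crop(im,210,110,410,250,3.8,'pics/s7.png')
P(-15,12,.120,47,56)
print(st()[0]['q'].round(1))
```

```text
tcp [0.537  0.018  0.2299] rpy [180. -56.  47.]
t=7.60 tx,ty,tz [-0.21  0.02 -1.07] w [ 0.08  5.29 -0.03] rows>= 0.7
[-24.2  -5.6  41.8 126.4 -58.9  49.9  12.2]
```

View pics/s7.png

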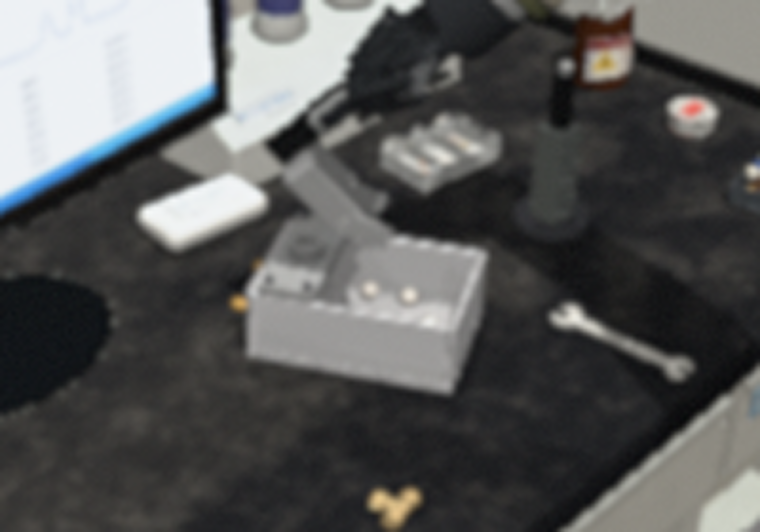

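move_arm(
  targets=[
    {"grip": 1, "tx": -0.1, "ty": 0, "tz": -0.6, "wx": 0, "wy": 3, "wz": 0},
    {"grip": 1, "tx": -0.1, "ty": 0, "tz": -0.6, "wx": 0, "wy": 3, "wz": 0},
    {"grip": 1, "tx": -0.1, "ty": 0, "tz": -0.6, "wx": 0, "wy": 3, "wz": 0},
    {"grip": 1, "tx": -0.1, "ty": 0, "tz": -0.6, "wx": 0, "wy": 3, "wz": 0},
  ],
)

```text
time: 7.93
tcp_pos: [0.5401, 0.0221, 0.2279]
tool_rot: [179.9, -53.6, 47.1]
wrist_force: [0.8, 0.6, -1.7]
finger_gap: 0.009
```

Run:
```python
from lip import *
im=get_image('scene');crop(im,210,110,410,250,3.8,'pics/s8.png')
P(-5,12,.16,55,10)
```

```text
tcp [0.5782 0.0794 0.203 ] rpy [180. -10.  55.]
t=7.98 tx,ty,tz [ 2.01 -1.12  6.94] w [  4.35 -43.54  -6.92] rows>= 6.2
```

View pics/s8.png

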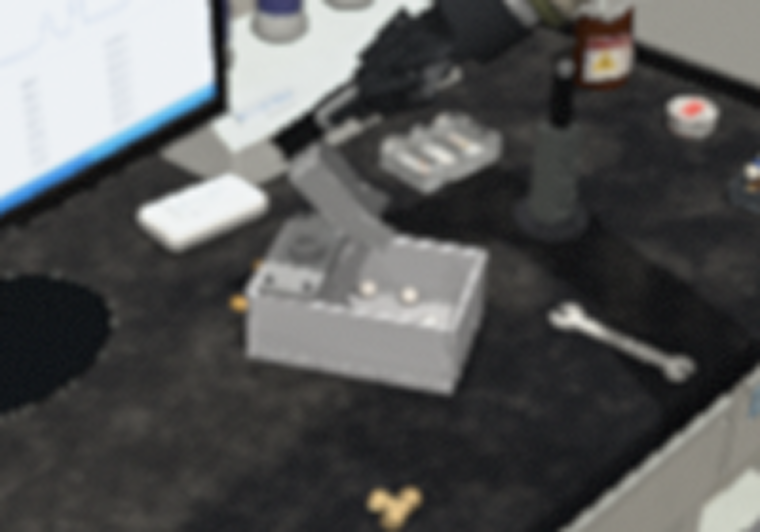

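move_arm(
  targets=[
    {"grip": 1, "tx": 0.6, "ty": -0.3, "tz": -0.5, "wx": 0.4, "wy": -5, "wz": -0.7},
    {"grip": 1, "tx": 0.8, "ty": -0.4, "tz": 0.5, "wx": 1, "wy": -11, "wz": -1.6},
    {"grip": 1, "tx": 1.1, "ty": -0.6, "tz": 1.8, "wx": 1.7, "wy": -17.5, "wz": -2.7},
    {"grip": 1, "tx": 1.4, "ty": -0.7, "tz": 3.2, "wx": 2.4, "wy": -24, "wz": -3.7},
    {"grip": 1, "tx": 1.6, "ty": -0.9, "tz": 4.5, "wx": 3, "wy": -30.5, "wz": -4.8},
    {"grip": 1, "tx": 1.8, "ty": -1, "tz": 5.8, "wx": 3.7, "wy": -37, "wz": -5.9},
    {"grip": 1, "tx": 2, "ty": -1.1, "tz": 6.9, "wx": 4.3, "wy": -43.5, "wz": -6.9},
    {"grip": 1, "tx": 2, "ty": -1.1, "tz": 6.9, "wx": 4.3, "wy": -43.5, "wz": -6.9},
  ],
)

```text
time: 8.65
tcp_pos: [0.5798, 0.0864, 0.202]
tool_rot: [179.9, -9.6, 55.6]
wrist_force: [-1.1, 1.7, -1.0]
finger_gap: 0.0092
```

```bash
python3 -c "
from h import *
go([.5095,.3145,.14],[180,0,73])"
```

```text
t=8.65 tx,ty,tz [ 13.6  -18.7    8.56] w [  1.53  -9.51 -17.39] rows>= 5.9
```

move_arm(
  targets=[
    {"grip": 1, "tx": 2.2, "ty": -3, "tz": 0.4, "wx": 0.2, "wy": -1.5, "wz": -2.8},
    {"grip": 1, "tx": 4.5, "ty": -6.2, "tz": 0.8, "wx": 0.4, "wy": -3, "wz": -5.8},
    {"grip": 1, "tx": 6.8, "ty": -9.3, "tz": 1.2, "wx": 0.8, "wy": -4.7, "wz": -8.7},
    {"grip": 1, "tx": 9.1, "ty": -12.5, "tz": 2.5, "wx": 1, "wy": -6.3, "wz": -11.6},
    {"grip": 1, "tx": 11.4, "ty": -15.6, "tz": 4.5, "wx": 1.3, "wy": -8, "wz": -14.5},
    {"grip": 1, "tx": 13.6, "ty": -18.7, "tz": 7, "wx": 1.5, "wy": -9.5, "wz": -17.4},
    {"grip": 1, "tx": 13.6, "ty": -18.7, "tz": 8.5, "wx": 1.5, "wy": -9.5, "wz": -17.4},
    {"grip": 1, "tx": 13.6, "ty": -18.7, "tz": 8.5, "wx": 1.5, "wy": -9.5, "wz": -17.4},
  ],
)

```text
time: 9.32
tcp_pos: [0.5059, 0.3191, 0.1367]
tool_rot: [-179.9, 0.2, 73.4]
wrist_force: [-0.4, -2.2, -2.1]
finger_gap: 0.0092
```

Run:
```python
from h import *
go([.5095,.3145,.045],[180,0,73])
im=get_image('top');crop(im,180,120,440,280,3,'pics/t9.png')
im=get_image('scene');crop(im,160,110,410,310,3,'pics/s9.png')
```

```text
t=9.32 tx,ty,tz [-0.31  0.49  9.17] w [-0.14  0.17  0.45] rows>= 2.2
```

View pics/t9.png

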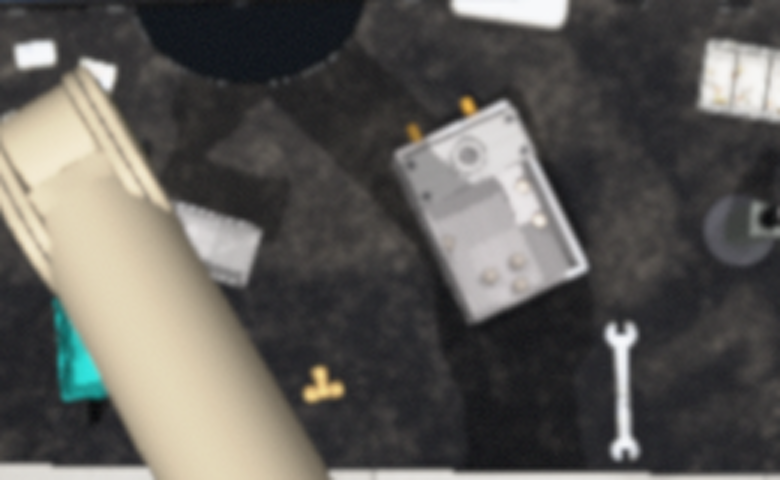

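View pics/s9.png

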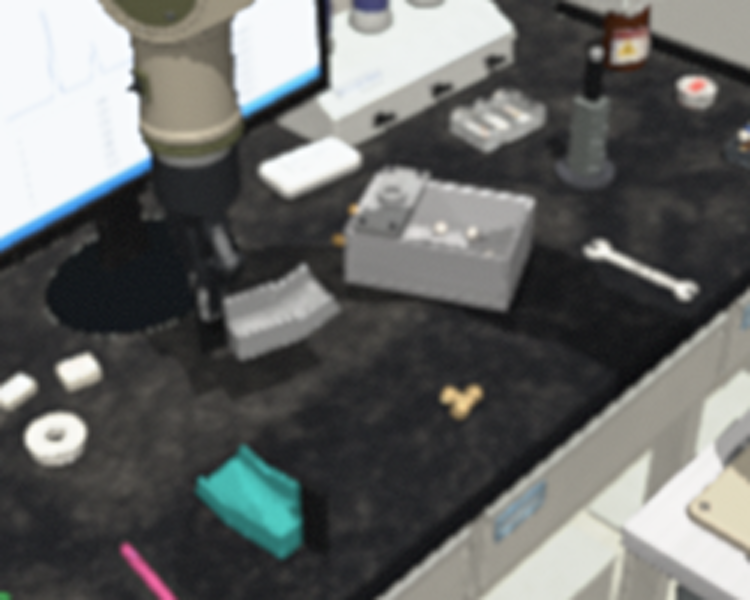

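move_arm(
  targets=[
    {"grip": 1, "tx": -0.3, "ty": 0.5, "tz": 2, "wx": -0.1, "wy": 0.2, "wz": 0},
    {"grip": 1, "tx": -0.3, "ty": 0.5, "tz": 4.5, "wx": -0.1, "wy": 0.2, "wz": 0},
    {"grip": 1, "tx": -0.3, "ty": 0.5, "tz": 6.8, "wx": -0.1, "wy": 0.2, "wz": 0},
    {"grip": 1, "tx": -0.3, "ty": 0.5, "tz": 8, "wx": -0.1, "wy": 0.2, "wz": 0},
    {"grip": 1, "tx": -0.3, "ty": 0.5, "tz": 8.6, "wx": -0.1, "wy": 0.2, "wz": 0},
    {"grip": 1, "tx": -0.3, "ty": 0.5, "tz": 8.9, "wx": -0.1, "wy": 0.2, "wz": 0},
    {"grip": 1, "tx": -0.3, "ty": 0.5, "tz": 9.1, "wx": -0.1, "wy": 0.2, "wz": 0},
    {"grip": 1, "tx": -0.3, "ty": 0.5, "tz": 9.1, "wx": -0.1, "wy": 0.2, "wz": 0},
  ],
)

```text
time: 10.08
tcp_pos: [0.5141, 0.3106, 0.0504]
tool_rot: [179.8, -0.2, 73.0]
wrist_force: [0.3, -0.2, -0.8]
finger_gap: 0.0092
```

Run:
```python
from h import *
im=get_image('scene');crop(im,200,170,300,245,7,'pics/s10.png')
```

```text
(no output)
```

View pics/s10.png

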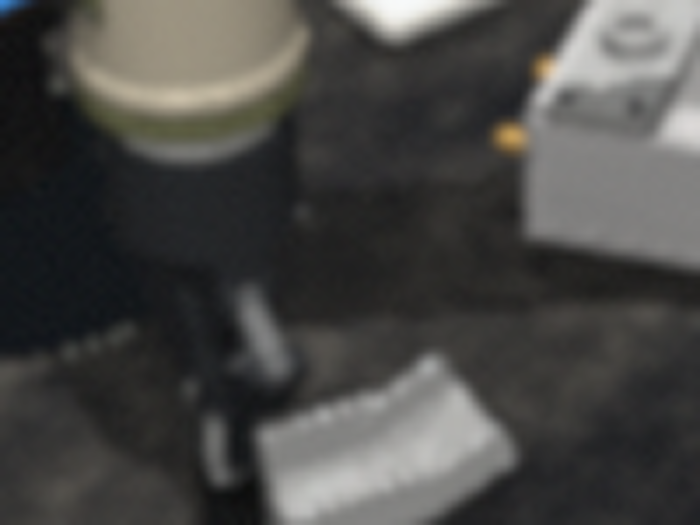

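move_arm(
  targets=[
    {"grip": 1, "tx": 0, "ty": 0, "tz": 0.3, "wx": 0.2, "wy": -0.2, "wz": 0},
    {"grip": 1, "tx": 0, "ty": 0, "tz": 0.4, "wx": 0.2, "wy": -0.2, "wz": 0},
    {"grip": 1, "tx": 0, "ty": 0, "tz": 0.5, "wx": 0.2, "wy": -0.2, "wz": 0},
    {"grip": 1, "tx": 0, "ty": 0, "tz": 0.5, "wx": 0.2, "wy": -0.2, "wz": 0},
  ],
)

```text
time: 10.47
tcp_pos: [0.5141, 0.3107, 0.0455]
tool_rot: [180.0, -0.0, 73.0]
wrist_force: [-0.1, 0.1, -1.9]
finger_gap: 0.0094
```

move_arm(
  targets=[
    {"grip": 1, "tx": 0, "ty": 0, "tz": 0.1, "wx": 0, "wy": 0, "wz": 0},
    {"grip": 1, "tx": 0, "ty": 0, "tz": 0.15, "wx": 0, "wy": 0, "wz": 0},
    {"grip": 1, "tx": 0, "ty": 0, "tz": 0.15, "wx": 0, "wy": 0, "wz": 0},
  ],
)

```text
time: 10.72
tcp_pos: [0.5143, 0.3108, 0.0451]
tool_rot: [180.0, -0.1, 73.0]
wrist_force: [-3.8, -1.9, 10.4]
finger_gap: 0.0092
```

Contact with the bench (+10 N). Release, opening the fingers straight.

move_arm(
  newtons=30,
  targets=[
    {"grip": 0.8, "tx": 0, "ty": 0, "tz": 0, "wx": 0, "wy": 0, "wz": 0},
    {"grip": 0.4, "tx": 0, "ty": 0, "tz": 0, "wx": 0, "wy": 0, "wz": 0},
    {"grip": 0, "tx": 0, "ty": 0, "tz": 0, "wx": 0, "wy": 0, "wz": 0},
    {"grip": 0, "tx": 0, "ty": 0, "tz": 0, "wx": 0, "wy": 0, "wz": 0},
    {"grip": 0, "tx": 0, "ty": 0, "tz": 0, "wx": 0, "wy": 0, "wz": 0},
    {"grip": 0, "tx": 0, "ty": 0, "tz": 0, "wx": 0, "wy": 0, "wz": 0},
    {"grip": 0, "tx": 0, "ty": 0, "tz": 0, "wx": 0, "wy": 0, "wz": 0},
  ],
)

```text
time: 11.3
tcp_pos: [0.5142, 0.3108, 0.045]
tool_rot: [180.0, -0.0, 73.0]
wrist_force: [-0.5, 0.4, 0.3]
finger_gap: 0.085
```

move_arm(
  targets=[
    {"grip": 0, "tx": 0, "ty": 0, "tz": -2, "wx": 0, "wy": 0, "wz": 0},
    {"grip": 0, "tx": 0, "ty": 0, "tz": -6, "wx": 0, "wy": 0, "wz": 0},
    {"grip": 0, "tx": 0, "ty": 0, "tz": -10, "wx": 0, "wy": 0, "wz": 0},
    {"grip": 0, "tx": 0, "ty": 0, "tz": -14, "wx": 0, "wy": 0, "wz": 0},
    {"grip": 0, "tx": 0, "ty": 0, "tz": -18, "wx": 0, "wy": 0, "wz": 0},
    {"grip": 0, "tx": 0, "ty": 0, "tz": -20, "wx": 0, "wy": 0, "wz": 0},
    {"grip": 0, "tx": 0, "ty": 0, "tz": -20, "wx": 0, "wy": 0, "wz": 0},
  ],
)

```text
time: 11.88
tcp_pos: [0.5161, 0.3117, 0.2509]
tool_rot: [179.7, -0.5, 73.0]
wrist_force: [-0.0, 1.2, -0.5]
finger_gap: 0.0855
```

Run:
```python
from h import *
im=get_image('wrist');crop(im,0,0,560,420,1.2,'pics/w11.png')
go([.50,-.277,.28],[180,0,73-130])
go([.50,-.277,.28],[180,0,60])
print(st()[0]['q'].round(1))
```

```text
t=11.93 tx,ty,tz [-56.69  15.74  -3.45] w [ -0.22  -0.35 130.03] rows>= 18.2
t=11.93 tx,ty,tz [-56.69  15.74  -3.45] w [ 0.15 -0.3  13.03] rows>= 14.1
[-48.7  15.4  16.2  87.2  -4.4  77.7 -49.1]
```

View pics/w11.png

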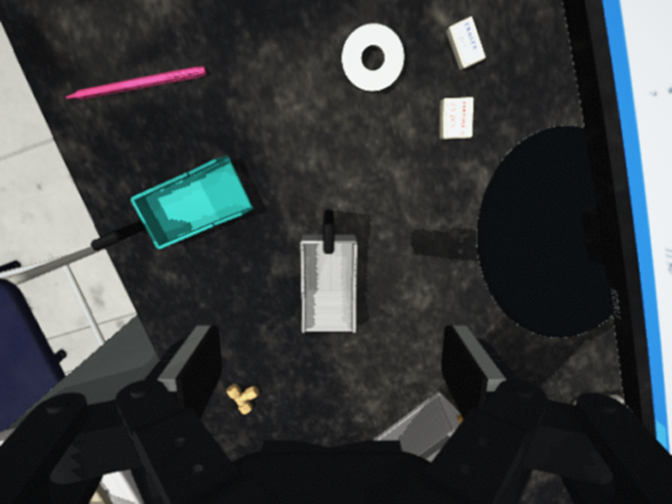

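Run:
```python
from h import *
go([.505,-.277,.27],[180,0,75])
```

```text
t=11.93 tx,ty,tz [-56.55  16.21  -2.45] w [ 0.18 -0.27 -1.97] rows>= 14.1
```

move_arm(
  targets=[
    {"grip": 0, "tx": -3, "ty": 0.9, "tz": -2.5, "wx": 0.2, "wy": -0.3, "wz": -2},
    {"grip": 0, "tx": -7, "ty": 2, "tz": -2.5, "wx": 0.2, "wy": -0.3, "wz": -2},
    {"grip": 0, "tx": -11, "ty": 3.1, "tz": -2.5, "wx": 0.2, "wy": -0.3, "wz": -2},
    {"grip": 0, "tx": -15, "ty": 4.3, "tz": -2.5, "wx": 0.2, "wy": -0.3, "wz": -2},
    {"grip": 0, "tx": -19, "ty": 5.4, "tz": -2.5, "wx": 0.2, "wy": -0.3, "wz": -2},
    {"grip": 0, "tx": -23, "ty": 6.6, "tz": -2.5, "wx": 0.2, "wy": -0.3, "wz": -2},
    {"grip": 0, "tx": -27, "ty": 7.7, "tz": -2.5, "wx": 0.2, "wy": -0.3, "wz": -2},
    {"grip": 0, "tx": -30, "ty": 8.6, "tz": -2.5, "wx": 0.2, "wy": -0.3, "wz": -2},
  ],
)

```text
time: 12.6
tcp_pos: [0.5085, -0.0047, 0.2703]
tool_rot: [-179.9, 0.1, 74.9]
wrist_force: [0.6, -0.7, 0.3]
finger_gap: 0.0852
```

Run:
```python
from h import *
import pickle
c,im=snap('wrist');pickle.dump(c,open('w12.pkl','wb'))
crop(im,0,0,560,420,1.4,'pics/w12.png')
print(st()[0]['q'].round(1),st()[0]['qd'].round(1))
go([.505,-.277,.27],[180,0,75])
```

```text
[-31.5   2.4  28.6  98.9  -1.   79.1 -18.2] [-1.9  0.5 -2.  -1.1 -0.1  0.2 -8.1]
t=12.65 tx,ty,tz [-25.74   6.78   0.13] w [-0.05  0.17 -0.51] rows>= 6.4
```

View pics/w12.png

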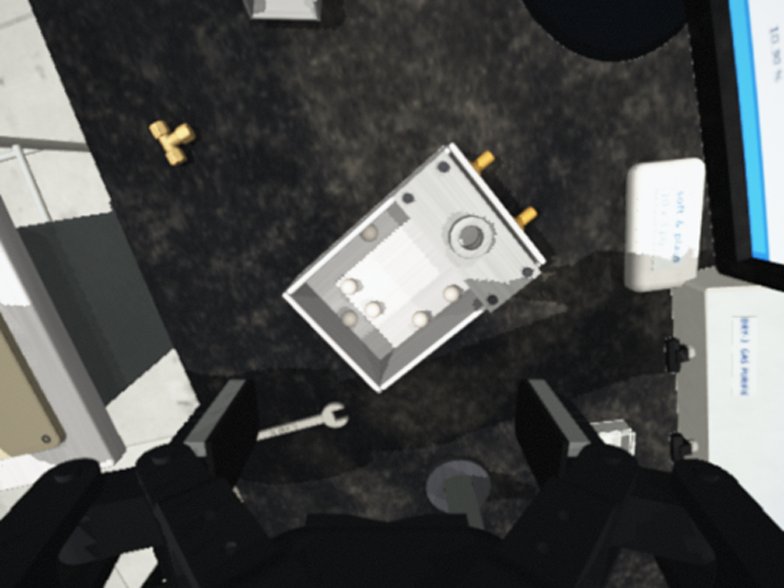

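Run:
```python
from h import *
im=cv2.imread('pics/w12.png')
cv2.imwrite('pics/w12c.png',cv2.resize(im[190:290,420:520],None,fx=6,fy=6,interpolation=cv2.INTER_CUBIC))
```

```text
(no output)
```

View pics/w12c.png

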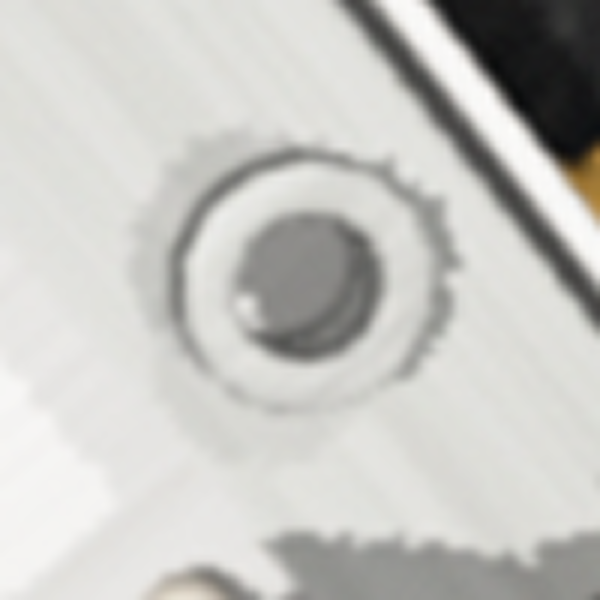

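Run:
```python
from h import *
import pickle
c=pickle.load(open('w12.pkl','rb'))
f=lambda x,y,z:onz(c,(x+.5)/1.4-.5,(y+.5)/1.4-.5,z)
X=420+(310.5+.5)/6-.5;Y=190+(286+.5)/6-.5
print('guide',f(X,Y,.088), 'dia chk',np.linalg.norm(f(X-73/6,Y,.088)-f(X+73/6,Y,.088)))
C=[f(*p,.066) for p in((450,145),(546,262),(380,390),(284,294))]
for q in C:print(q.round(4))
print([np.linalg.norm(C[i]-C[(i+1)%4]).round(4) for i in range(4)])
m=np.mean(C,0);ax=C[0]+C[1]-C[2]-C[3];ax/=np.linalg.norm(ax);print(m,np.degrees(np.arctan2(ax[1],ax[0])),'pred guide',m+.055*ax)
```

```text
guide [0.57588707 0.00352009 0.088     ] dia chk 0.017992042311391947
[0.5781 0.0708 0.066 ]
[ 0.633  -0.0356  0.066 ]
[ 0.4742 -0.111   0.066 ]
[ 0.4214 -0.0064  0.066 ]
[np.float64(0.1198), np.float64(0.1758), np.float64(0.1172), np.float64(0.1748)]
[ 0.52668648 -0.02056864  0.066     ] 25.821430134583718 pred guide [0.57619506 0.00338759 0.066     ]
```

move_arm(
  targets=[
    {"grip": 0, "tx": -4, "ty": 1.1, "tz": 0, "wx": 0, "wy": 0.2, "wz": -0.5},
    {"grip": 0, "tx": -8, "ty": 2.1, "tz": 0, "wx": 0, "wy": 0.2, "wz": -0.5},
    {"grip": 0, "tx": -12, "ty": 3.2, "tz": 0, "wx": 0, "wy": 0.2, "wz": -0.5},
    {"grip": 0, "tx": -16, "ty": 4.2, "tz": 0, "wx": 0, "wy": 0.2, "wz": -0.5},
    {"grip": 0, "tx": -20, "ty": 5.3, "tz": 0, "wx": 0, "wy": 0.2, "wz": -0.5},
    {"grip": 0, "tx": -24, "ty": 6.3, "tz": 0, "wx": 0, "wy": 0.2, "wz": -0.5},
    {"grip": 0, "tx": -25.7, "ty": 6.8, "tz": 0, "wx": 0, "wy": 0.2, "wz": -0.5},
    {"grip": 0, "tx": -25.7, "ty": 6.8, "tz": 0, "wx": 0, "wy": 0.2, "wz": -0.5},
  ],
)

```text
time: 13.32
tcp_pos: [0.5029, -0.2826, 0.2699]
tool_rot: [-179.8, 0.2, 74.5]
wrist_force: [-1.3, -0.5, 0.5]
finger_gap: 0.0855
```

Run:
```python
from h import *
import pickle
c,im=snap('wrist');pickle.dump(c,open('w13.pkl','wb'))
crop(im,0,0,560,420,1.4,'pics/w13.png')
print(st()[0]['q'].round(1),st()[0]['qd'].round(1))
```

```text
[-10.7  13.8  42.2  89.8  -9.2  80.2  16.9] [-2.9 -1.4 -3.1  0.9  0.   0.3 -2.1]
```

View pics/w13.png

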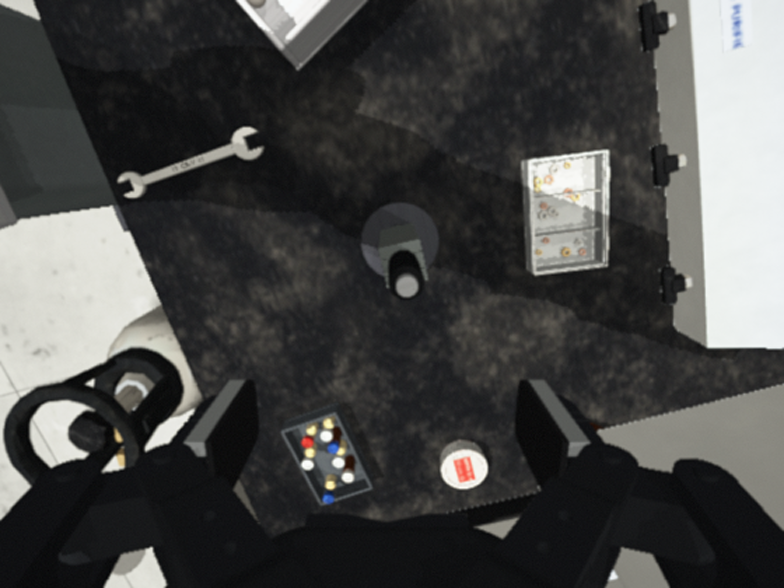

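Run:
```python
from h import *
import pickle
c=pickle.load(open('w13.pkl','rb'))
f=lambda x,y,z:onz(c,(x+.5)/1.4-.5,(y+.5)/1.4-.5,z)
print('top',f(406,285.5,.168),'foot',f(400,241,.010))
print('metal dia',np.linalg.norm(f(395,285,.168)-f(417,285,.168)))
h=f(406,285.5,.168)
go([*h[:2],.19],[180,0,75]); go([*h[:2],.117],[180,0,75])
```

```text
top [ 0.5165771  -0.27654904  0.168     ] foot [ 0.51732606 -0.27615208  0.01      ]
metal dia 0.012611927686404085
t=13.37 tx,ty,tz [0.64 1.18 7.97] w [-0.19  0.07 -0.33] rows>= 1.9
t=13.37 tx,ty,tz [ 0.65  1.2  15.27] w [-0.19  0.07 -0.33] rows>= 3.7
```

move_arm(
  targets=[
    {"grip": 0, "tx": 0.7, "ty": 1.2, "tz": 2, "wx": -0.2, "wy": 0.1, "wz": -0.3},
    {"grip": 0, "tx": 0.7, "ty": 1.2, "tz": 5, "wx": -0.2, "wy": 0.1, "wz": -0.3},
    {"grip": 0, "tx": 0.7, "ty": 1.2, "tz": 8, "wx": -0.2, "wy": 0.1, "wz": -0.3},
    {"grip": 0, "tx": 0.7, "ty": 1.2, "tz": 8, "wx": -0.2, "wy": 0.1, "wz": -0.3},
    {"grip": 0, "tx": 0.7, "ty": 1.2, "tz": 8, "wx": -0.2, "wy": 0.1, "wz": -0.3},
  ],
)

```text
time: 13.78
tcp_pos: [0.5164, -0.2743, 0.1884]
tool_rot: [-179.8, -0.0, 75.0]
wrist_force: [0.0, -0.7, 1.2]
finger_gap: 0.0852
```

Run:
```python
from h import *
import pickle
c,im=snap('wrist')
crop(im,0,0,560,420,1.4,'pics/w14.png')
go([.5168,-.2764,.117],[180,0,75])
```

```text
t=13.83 tx,ty,tz [-0.13 -0.01  7.33] w [-0.02 -0.03  0.02] rows>= 1.8
```

View pics/w14.png

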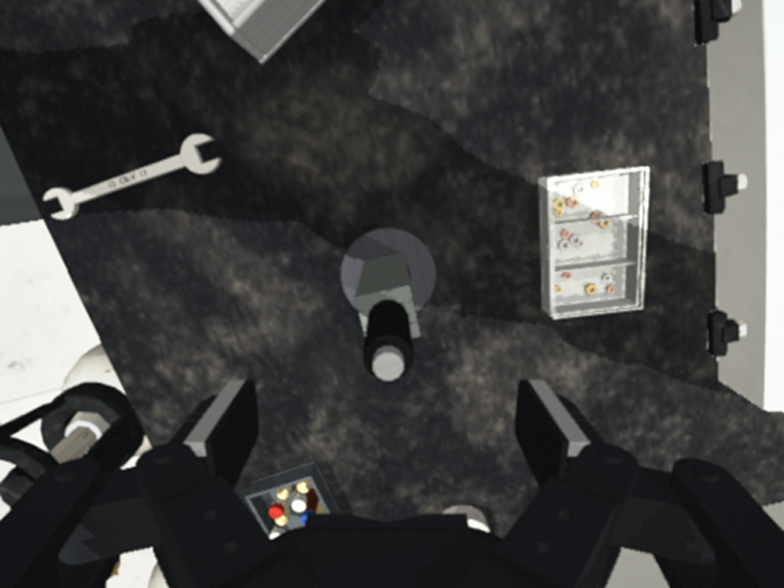

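Probe is centred between the fingers (388 vs 387). Descend, then close.

move_arm(
  newtons=40,
  targets=[
    {"grip": 0, "tx": -0.1, "ty": 0, "tz": 2, "wx": 0, "wy": 0, "wz": 0},
    {"grip": 0, "tx": -0.1, "ty": 0, "tz": 4.5, "wx": 0, "wy": 0, "wz": 0},
    {"grip": 0, "tx": -0.1, "ty": 0, "tz": 6.5, "wx": 0, "wy": 0, "wz": 0},
    {"grip": 0, "tx": -0.1, "ty": 0, "tz": 7.2, "wx": 0, "wy": 0, "wz": 0},
    {"grip": 0, "tx": -0.1, "ty": 0, "tz": 7.3, "wx": 0, "wy": 0, "wz": 0},
    {"grip": 0, "tx": -0.1, "ty": 0, "tz": 7.3, "wx": 0, "wy": 0, "wz": 0},
  ],
)

```text
time: 14.33
tcp_pos: [0.5177, -0.2764, 0.1188]
tool_rot: [179.9, -0.0, 75.0]
wrist_force: [-0.2, -0.0, 0.8]
finger_gap: 0.0855
```

move_arm(
  newtons=40,
  targets=[
    {"grip": 0.4, "tx": 0, "ty": 0, "tz": 0, "wx": 0, "wy": 0, "wz": 0},
    {"grip": 0.6, "tx": 0, "ty": 0, "tz": 0, "wx": 0, "wy": 0, "wz": 0},
    {"grip": 0.8, "tx": 0, "ty": 0, "tz": 0, "wx": 0, "wy": 0, "wz": 0},
    {"grip": 1, "tx": 0, "ty": 0, "tz": 0, "wx": 0, "wy": 0, "wz": 0},
    {"grip": 1, "tx": 0, "ty": 0, "tz": 0, "wx": 0, "wy": 0, "wz": 0},
    {"grip": 1, "tx": 0, "ty": 0, "tz": 0, "wx": 0, "wy": 0, "wz": 0},
    {"grip": 1, "tx": 0, "ty": 0, "tz": 0, "wx": 0, "wy": 0, "wz": 0},
  ],
)

```text
time: 14.92
tcp_pos: [0.5179, -0.2765, 0.1192]
tool_rot: [179.9, -0.0, 75.0]
wrist_force: [-1.0, 0.3, 3.6]
finger_gap: 0.0211
```

Run:
```python
from h import *
go([.5168,-.2764,.117],[180,0,75])
```

```text
t=14.92 tx,ty,tz [-0.02 -0.1   0.22] w [ 0.1  -0.03  0.03] rows>= 0.1
```

move_arm(
  newtons=60,
  targets=[
    {"grip": 1, "tx": 0, "ty": 0, "tz": 0, "wx": 0, "wy": 0, "wz": 0},
    {"grip": 1, "tx": 0, "ty": 0, "tz": -1, "wx": 0, "wy": 0, "wz": 0},
    {"grip": 1, "tx": 0, "ty": 0, "tz": -3, "wx": 0, "wy": 0, "wz": 0},
    {"grip": 1, "tx": 0, "ty": 0, "tz": -5.5, "wx": 0, "wy": 0, "wz": 0},
    {"grip": 1, "tx": 0, "ty": 0, "tz": -8, "wx": 0, "wy": 0, "wz": 0},
    {"grip": 1, "tx": 0, "ty": 0, "tz": -10.5, "wx": 0, "wy": 0, "wz": 0},
    {"grip": 1, "tx": 0, "ty": 0, "tz": -13, "wx": 0, "wy": 0, "wz": 0},
    {"grip": 1, "tx": 0, "ty": 0, "tz": -14.5, "wx": 0, "wy": 0, "wz": 0},
  ],
)

```text
time: 15.58
tcp_pos: [0.5179, -0.277, 0.2675]
tool_rot: [179.7, -0.0, 75.0]
wrist_force: [0.5, -0.4, -1.9]
finger_gap: 0.0208
```

move_arm(
  targets=[
    {"grip": 1, "tx": 0, "ty": 0, "tz": -0.5, "wx": 0, "wy": 0, "wz": 0},
    {"grip": 1, "tx": 0, "ty": 0, "tz": -0.5, "wx": 0, "wy": 0, "wz": 0},
    {"grip": 1, "tx": 0, "ty": 0, "tz": -0.5, "wx": 0, "wy": 0, "wz": 0},
  ],
)

```text
time: 15.83
tcp_pos: [0.5177, -0.2769, 0.272]
tool_rot: [179.8, -0.0, 75.0]
wrist_force: [-0.0, 0.6, -0.8]
finger_gap: 0.0204
```

Run:
```python
from h import *
im=get_image('scene');crop(im,280,60,440,200,4,'pics/s15.png')
im=get_image('wrist');crop(im,0,0,560,420,1.4,'pics/w15.png')
go([.5755,.0037,.2642],[180,0,75])
s=st()[0];print(s['q'].round(1))
```

```text
t=15.93 tx,ty,tz [28.58 -1.64  0.7 ] w [ 0.13 -0.02  0.01] rows>= 6.9
[-10.6  15.1  42.   88.3 -10.2  80.3  17.1]
```

View pics/s15.png

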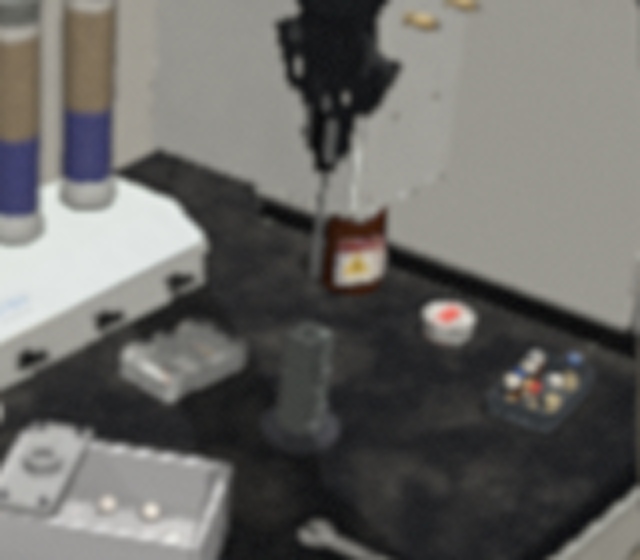

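View pics/w15.png

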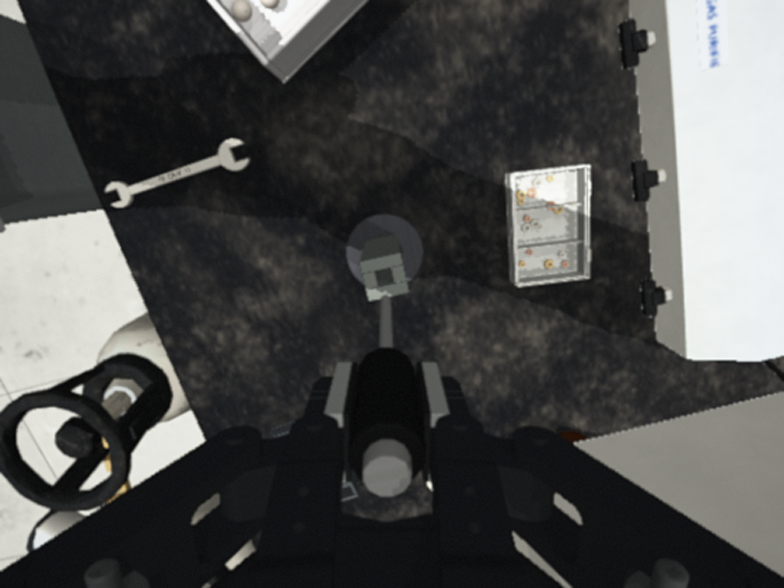

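move_arm(
  targets=[
    {"grip": 1, "tx": 1.5, "ty": 0, "tz": 0, "wx": 0.1, "wy": 0, "wz": 0},
    {"grip": 1, "tx": 5, "ty": -0.2, "tz": 0, "wx": 0.1, "wy": 0, "wz": 0},
    {"grip": 1, "tx": 9, "ty": -0.5, "tz": 0, "wx": 0.1, "wy": 0, "wz": 0},
    {"grip": 1, "tx": 13, "ty": -0.7, "tz": 0, "wx": 0.1, "wy": 0, "wz": 0},
    {"grip": 1, "tx": 17, "ty": -1, "tz": 0, "wx": 0.1, "wy": 0, "wz": 0},
    {"grip": 1, "tx": 21, "ty": -1.2, "tz": 0, "wx": 0.1, "wy": 0, "wz": 0},
    {"grip": 1, "tx": 24.5, "ty": -1.4, "tz": 0.2, "wx": 0.1, "wy": 0, "wz": 0},
    {"grip": 1, "tx": 26.5, "ty": -1.5, "tz": 0.4, "wx": 0.1, "wy": 0, "wz": 0},
  ],
)

```text
time: 16.6
tcp_pos: [0.5714, -0.0114, 0.2657]
tool_rot: [-179.9, -0.1, 75.3]
wrist_force: [0.2, -0.0, -0.5]
finger_gap: 0.0208
```

Run:
```python
from h import *
go([.5755,.0037,.2642],[180,0,75])
```

```text
t=16.60 tx,ty,tz [1.56 0.01 0.15] w [-0.09 -0.05  0.3 ] rows>= 0.4
```

move_arm(
  targets=[
    {"grip": 1, "tx": 0.8, "ty": 0, "tz": 0.1, "wx": -0.1, "wy": -0.1, "wz": 0.3},
    {"grip": 1, "tx": 1.4, "ty": 0, "tz": 0.1, "wx": -0.1, "wy": -0.1, "wz": 0.3},
    {"grip": 1, "tx": 1.6, "ty": 0, "tz": 0.1, "wx": -0.1, "wy": -0.1, "wz": 0.3},
    {"grip": 1, "tx": 1.6, "ty": 0, "tz": 0.1, "wx": -0.1, "wy": -0.1, "wz": 0.3},
    {"grip": 1, "tx": 1.6, "ty": 0, "tz": 0.1, "wx": -0.1, "wy": -0.1, "wz": 0.3},
  ],
)

```text
time: 17.02
tcp_pos: [0.5754, 0.002, 0.2648]
tool_rot: [180.0, 0.1, 74.9]
wrist_force: [0.2, 0.9, -0.4]
finger_gap: 0.0208
```

Run:
```python
from h import *
import pickle
go([.5755,.0037,.2642],[180,0,75])
c,im=snap('wrist');pickle.dump((c,im),open('w16.pkl','wb'))
crop(im,0,0,560,420,1.4,'pics/w16.png')
crop(im,235,150,315,250,7,'pics/w16c.png')
c,im=snap('scene');pickle.dump((c,im),open('s16.pkl','wb'))
crop(im,250,100,350,220,5,'pics/s16.png')
s=st()[0];print(s['qd'].round(2))
```

```text
t=17.02 tx,ty,tz [ 0.16 -0.03  0.06] w [ 0.02  0.08 -0.15] rows>= 0.0
[-0.13 -0.07 -0.47 -0.06 -0.05  0.04 -0.05]
```

View pics/w16.png

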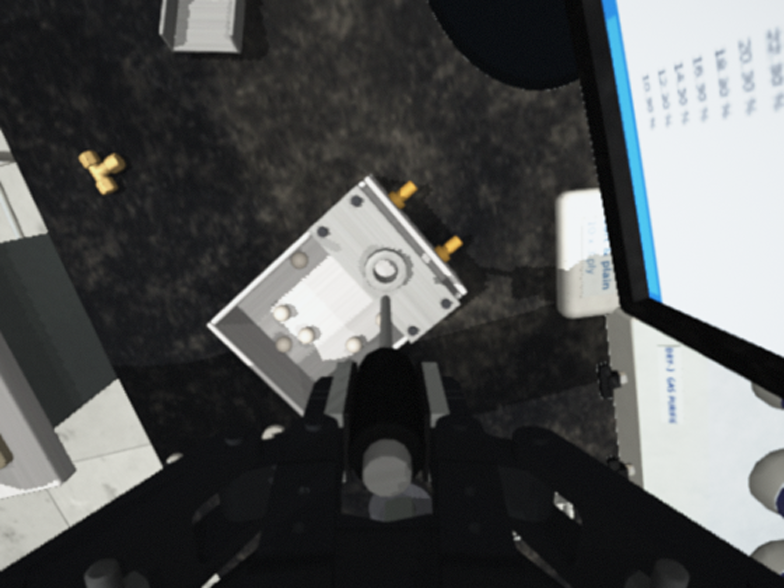

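View pics/w16c.png

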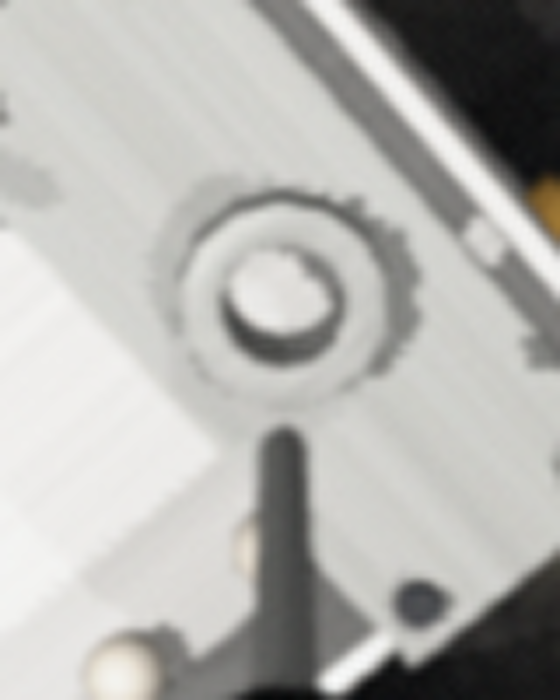

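View pics/s16.png

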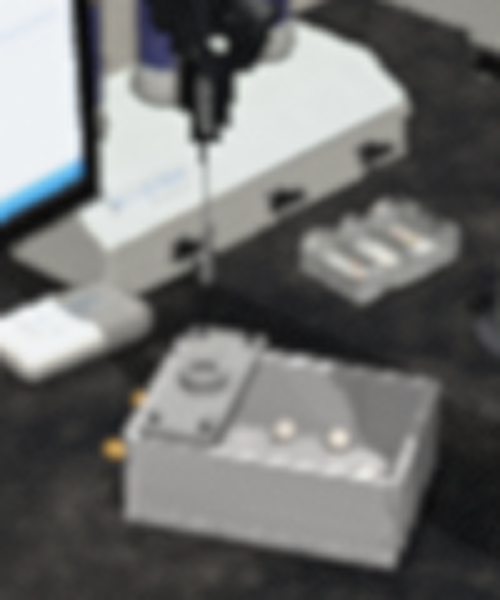

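Run:
```python
from h import *
import pickle
c,im=pickle.load(open('w16.pkl','rb'))
s,t,R=st()
f=lambda x,y,z:onz(c,(x+.5)/7-.5+235,(y+.5)/7-.5+150,z)
g=f(281,305,.088);print('guide',g,'dia',np.linalg.norm(f(281-62,305,.088)-f(281+62,305,.088)))
for y in (443,447):
  p=f(284.5,y,t[2]-.1142);print('tip',p,'tip-tcp in tool',(R.inv().apply(p-t)*1000).round(2))
print('rod dia',np.linalg.norm(f(263.5,447,.15)-f(305.5,447,.15)))
print('err guide-tip tool mm',R.inv().apply(g-p)*1000)
# scene consistency
cs,_=pickle.load(open('s16.pkl','rb'))
S=lambda x,y:((x+.5)/5-.5+250,(y+.5)/5-.5+100)
print('scene tip proj of est',(proj(cs,p)-[250,100])*5,'guide proj',(proj(cs,g)-[250,100])*5)
tc=t+R.apply([0,0,-.05]); print('axis top proj',(proj(cs,t)-[250,100])*5)
print(tri(c,((284.5+.5)/7-.5+235,(447+.5)/7-.5+150),cs,S(206,282)))
```

```text
guide [0.57519494 0.00362238 0.088     ] dia 0.01837340112363394
tip [5.75069794e-01 5.73140546e-04 1.50768043e-01] tip-tcp in tool [-1.710e+00  6.000e-02  1.142e+02]
tip [5.74937617e-01 8.45423358e-05 1.50768043e-01] tip-tcp in tool [-2.220e+00  6.000e-02  1.142e+02]
rod dia 0.005117236103011189
err guide-tip tool mm [ 3.53979446 -0.7132868  62.76440707]
scene tip proj of est [200.58074552 280.77348383] guide proj [196.47203129 365.41451563]
axis top proj [197.61709023 120.0424769 ]
(array([ 0.57426596, -0.00083391,  0.15080865]), np.float64(0.00221627439062928))
```

move_arm(
  targets=[
    {"grip": 1, "tx": 0.2, "ty": 0, "tz": 0.3, "wx": 0, "wy": 0.1, "wz": 0},
    {"grip": 1, "tx": 0.3, "ty": -0.1, "tz": 1.2, "wx": 0, "wy": 0.1, "wz": 0},
    {"grip": 1, "tx": 0.3, "ty": -0.1, "tz": 2.4, "wx": 0, "wy": 0.1, "wz": 0},
    {"grip": 1, "tx": 0.3, "ty": -0.1, "tz": 3.5, "wx": 0, "wy": 0.1, "wz": 0},
    {"grip": 1, "tx": 0.3, "ty": -0.1, "tz": 4.2, "wx": 0, "wy": 0.1, "wz": 0},
    {"grip": 1, "tx": 0.3, "ty": -0.1, "tz": 4.6, "wx": 0, "wy": 0.1, "wz": 0},
    {"grip": 1, "tx": 0.3, "ty": -0.1, "tz": 4.6, "wx": 0, "wy": 0.1, "wz": 0},
    {"grip": 1, "tx": 0.3, "ty": -0.1, "tz": 4.6, "wx": 0, "wy": 0.1, "wz": 0},
  ],
)

```text
time: 17.78
tcp_pos: [0.5752, 0.0054, 0.2188]
tool_rot: [180.0, -0.0, 74.9]
wrist_force: [0.3, 0.6, -0.6]
finger_gap: 0.021
```

Run:
```python
from h import *
import pickle
c,im=snap('wrist');pickle.dump((c,im),open('w17.pkl','wb'))
crop(im,235,150,315,250,7,'pics/w17c.png')
c,im=snap('scene');pickle.dump((c,im),open('s17.pkl','wb'))
crop(im,260,110,320,190,9,'pics/s17.png')
c,im=snap('top');crop(im,310,145,370,215,8,'pics/t17.png')
s=st()[0];print(s['qd'].round(2),s['tcp_pos'],s['tool_rot'])
```

```text
[ 0.03 -0.04 -0.13  0.05  0.03 -0.03 -0.06] [0.57554219 0.00544724 0.21947995] [ 1.79922017e+02 -6.54988685e-02  7.48618369e+01]
```

View pics/w17c.png

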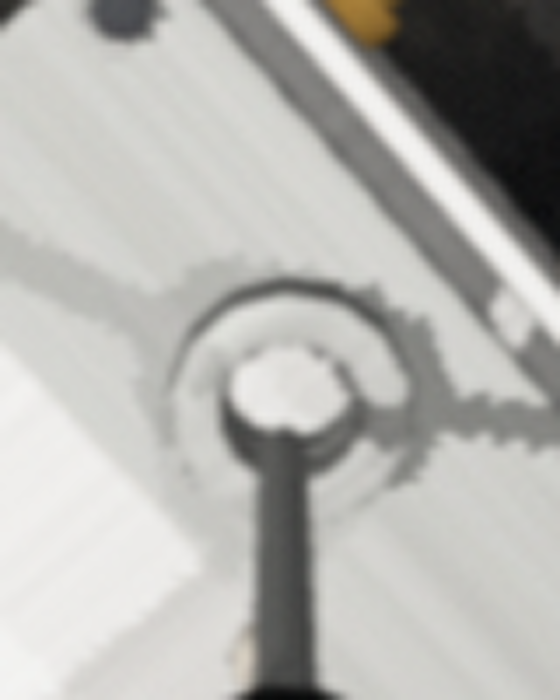

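View pics/s17.png

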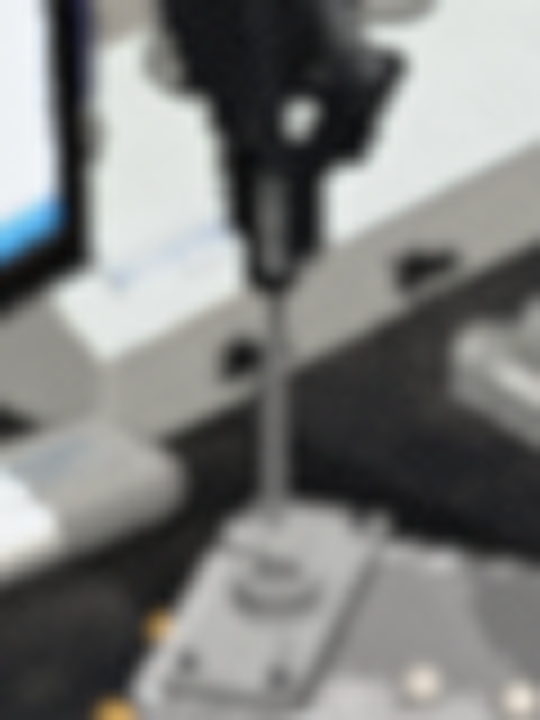

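```bash
cat > m.py <<'E'
from h import *
import pickle
def meas(w,s,hole,tip,st_,sg,sx=(260,110,9),wx=(235,150,7),tz=None):
    c,im=pickle.load(open(w,'rb'));cs,_=pickle.load(open(s,'rb'))
    _,t,R=st();z=tz or t[2]-.1142
    px=lambda x,y,o:((x+.5)/o[2]-.5+o[0],(y+.5)/o[2]-.5+o[1])
    g=onz(c,*px(*hole,wx),.088);p=onz(c,*px(*tip,wx),z)
    print('guide',g.round(4),'tip',p.round(4),'tip-tcp tool',(R.inv().apply(p-t)*1e3).round(2),'ERR tool mm',(R.inv().apply(g-p)*1e3).round(2))
    # scene: rel. of tip wrt guide, differential
    a=proj(cs,g);b=proj(cs,p);off=np.array(px(*sg,sx))-a
    print('scene offset at guide px',off.round(2),'tip residual px',(np.array(px(*st_,sx))-b-off).round(2))
    print('tri tip',tri(c,px(*tip,wx),cs,np.array(px(*st_,sx))-off))
E
python3 - <<'E'
from m import *
meas('w17.pkl','s17.pkl',(291,410),(285,453),(275,520),(275,572))
E
```

```text
guide [0.5756 0.0035 0.088 ] tip [0.5748 0.0031 0.1053] tip-tcp tool [ -2.64  -0.28 114.2 ] ERR tool mm [ 0.66  0.71 17.28]
scene offset at guide px [0.9  0.09] tip residual px [-0.3  -1.36]
tri tip (array([0.57507013, 0.00446358, 0.11091709]), np.float64(0.0004654695353437015))
```

View pics/t17.png

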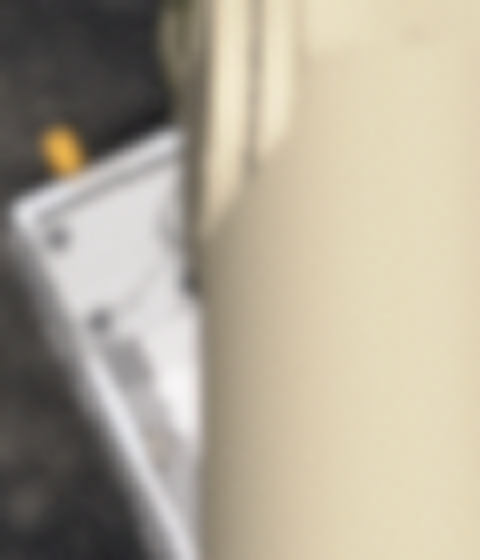

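move_arm(
  targets=[
    {"grip": 1, "tx": 0, "ty": 0.05, "tz": 0.3, "wx": 0.1, "wy": 0, "wz": 0},
    {"grip": 1, "tx": 0, "ty": 0.05, "tz": 0.8, "wx": 0.1, "wy": 0, "wz": 0},
    {"grip": 1, "tx": 0, "ty": 0.05, "tz": 1.4, "wx": 0.1, "wy": 0, "wz": 0},
    {"grip": 1, "tx": 0, "ty": 0.05, "tz": 1.8, "wx": 0.1, "wy": 0, "wz": 0},
    {"grip": 1, "tx": 0, "ty": 0.05, "tz": 2, "wx": 0.1, "wy": 0, "wz": 0},
    {"grip": 1, "tx": 0, "ty": 0.05, "tz": 2, "wx": 0.1, "wy": 0, "wz": 0},
  ],
)

```text
time: 18.43
tcp_pos: [0.5757, 0.0053, 0.1987]
tool_rot: [-179.9, -0.0, 74.9]
wrist_force: [-0.5, -0.1, -1.1]
finger_gap: 0.0206
```

Run:
```python
from h import *
import pickle
c,im=snap('wrist');pickle.dump((c,im),open('w18.pkl','wb'))
crop(im,235,180,315,260,9,'pics/w18c.png')
c,im=snap('scene');pickle.dump((c,im),open('s18.pkl','wb'))
crop(im,260,120,320,190,9,'pics/s18.png')
c,im=pickle.load(open('s16.pkl','rb'));crop(im,260,120,320,190,9,'pics/s16b.png')
s=st()[0];print(s['qd'].round(2),s['tcp_pos'],s['tool_rot'],s['wrist_force'])
```

```text
[-0.02 -0.28  0.13 -0.37 -0.01  0.11  0.05] [0.57606079 0.0052952  0.19947812] [-1.79975703e+02 -6.28382520e-02  7.48601360e+01] [-0.52957301  0.52900656 -0.69745489]
```

View pics/w18c.png

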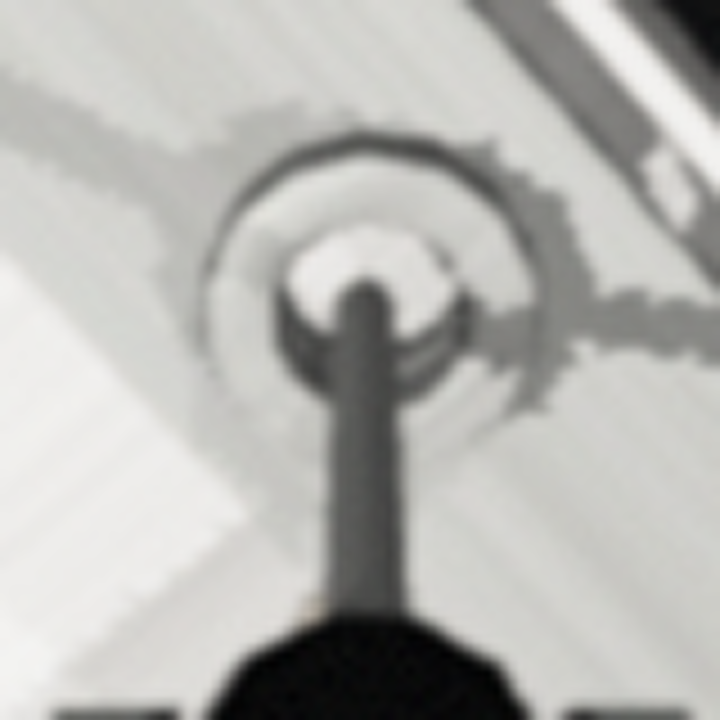

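View pics/s18.png

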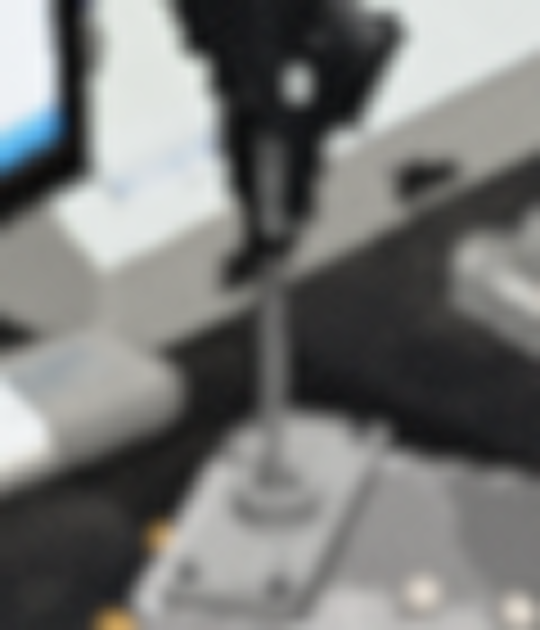

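View pics/s16b.png

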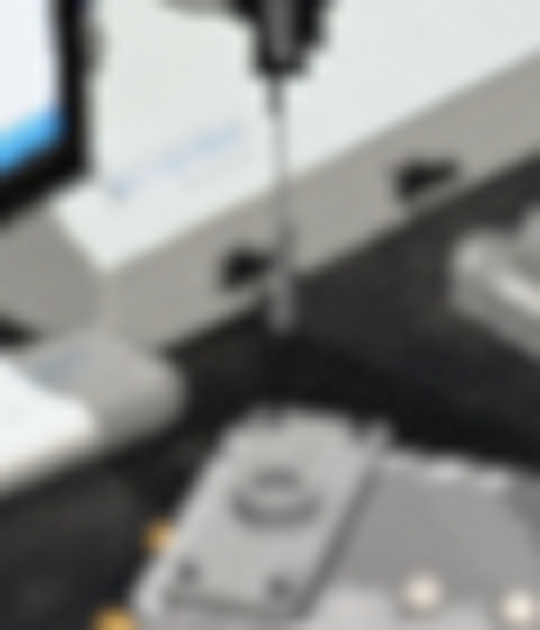

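Run:
```python
from m import *
for z in(.0853,.0903):
  meas('w18.pkl','s18.pkl',(373,315),(366,304),(270,480),(277,483),sx=(260,120,9),wx=(235,180,9),tz=z)
_,t,_=st()
# s16: tip, guide
c,_=pickle.load(open('s16.pkl','rb'))
a=proj(c,[.5755,.0036,.088]);print('guide16',(a-[260,120])*9,'tip16',(proj(c,[.575,.0005,.1508])-[260,120])*9,(proj(c,[.575,.0015,.1558])-[260,120])*9)
```

```text
guide [0.5758 0.0035 0.088 ] tip [0.5752 0.0039 0.0853] tip-tcp tool [ -1.7   -0.42 114.18] ERR tool mm [-0.28  0.66 -2.7 ]
scene offset at guide px [1.13 0.23] tip residual px [-0.81 -1.15]
tri tip (array([0.57601743, 0.00595949, 0.09064719]), np.float64(0.0013262316099563818))
guide [0.5758 0.0035 0.088 ] tip [0.5756 0.0053 0.0903] tip-tcp tool [ -0.24  -0.4  109.18] ERR tool mm [-1.74  0.64  2.3 ]
scene offset at guide px [1.13 0.23] tip residual px [-0.43  0.01]
tri tip (array([0.57601743, 0.00595949, 0.09064719]), np.float64(0.0013262316099563818))
guide16 [263.07671333 477.40420527] tip16 [270.11299345 325.70249282] [268.1880321  314.60744027]
```

move_arm(
  targets=[
    {"grip": 1, "tx": -0.08, "ty": 0.05, "tz": 0.3, "wx": 0, "wy": 0, "wz": 0},
    {"grip": 1, "tx": -0.08, "ty": 0.05, "tz": 0.9, "wx": 0, "wy": 0, "wz": 0},
    {"grip": 1, "tx": -0.08, "ty": 0.05, "tz": 1.5, "wx": 0, "wy": 0, "wz": 0},
    {"grip": 1, "tx": -0.08, "ty": 0.05, "tz": 1.8, "wx": 0, "wy": 0, "wz": 0},
    {"grip": 1, "tx": -0.08, "ty": 0.05, "tz": 1.8, "wx": 0, "wy": 0, "wz": 0},
  ],
)

```text
time: 18.95
tcp_pos: [0.5757, 0.0044, 0.1803]
tool_rot: [-179.9, -0.0, 74.9]
wrist_force: [0.3, -0.5, -0.2]
finger_gap: 0.0207
```

Run:
```python
from h import *
import pickle
c,im=snap('wrist');pickle.dump((c,im),open('w19.pkl','wb'))
crop(im,235,190,315,270,9,'pics/w19c.png')
c,im=snap('scene');crop(im,260,120,320,190,9,'pics/s19.png')
s=st()[0];print(s['qd'].round(2),s['tcp_pos'],s['tool_rot'],s['wrist_force'])
```

```text
[ 0.05 -0.31  0.21 -0.47 -0.01  0.18 -0.03] [0.57624163 0.00441884 0.18126351] [-1.79954403e+02 -4.70841749e-02  7.48605532e+01] [-0.29111743  0.78635109 -1.85796241]
```

View pics/w19c.png

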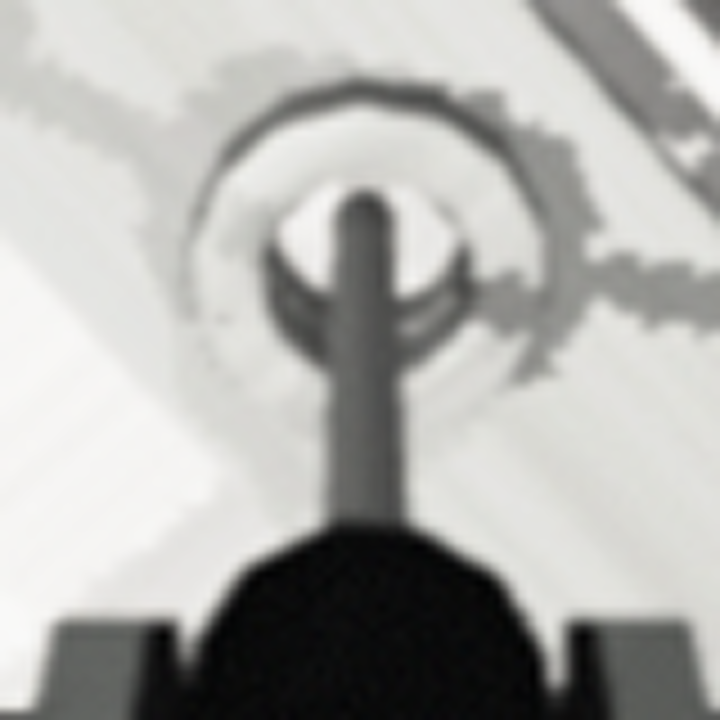

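View pics/s19.png

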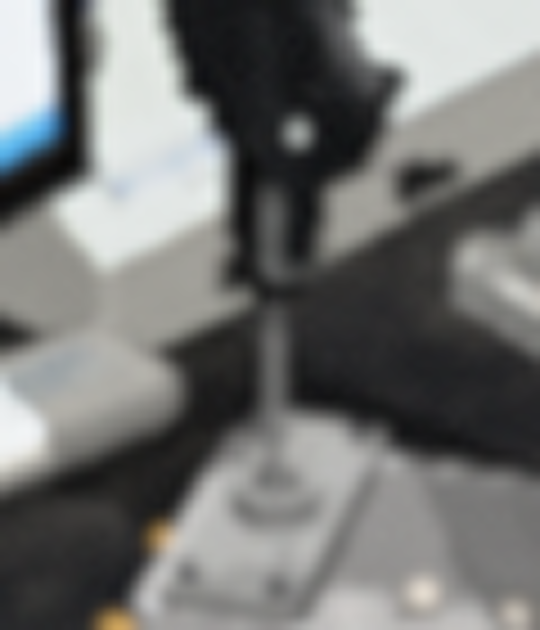

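Run:
```python
from h import *
import pickle
c,_=pickle.load(open('w19.pkl','rb'));_,t,R=st()
f=lambda x,y,z:onz(c,(x+.5)/9-.5+235,(y+.5)/9-.5+190,z)
g=f(367,277,.088);print('guide',g,np.linalg.norm(f(269,277,.088)-f(465,277,.088)))
for z in(.067,.069,.072):
  p=f(363.5,221,z);print(z,p.round(4),'tip-tcp',(R.inv().apply(p-t)*1e3).round(1),'err',(R.inv().apply(g-p)*1e3).round(2))
# rod sides at z=.088 mouth plane: where would rod axis (TCP-offset) project
for ox in(-.002,-.001,0):
  q=t+R.apply([ox,0,t[2]-.088]);a=proj(c,q);print(ox,(a-[235,190])*9)
```

```text
guide [0.57549715 0.00337323 0.088     ] 0.017071379035986496
0.067 [0.5748 0.0024 0.067 ] tip-tcp [ -2.4  -0.8 114.3] err [  1.12   0.41 -21.  ]
0.069 [0.575 0.003 0.069] tip-tcp [ -1.8  -0.8 112.3] err [  0.53   0.4  -19.  ]
0.072 [0.5752 0.0038 0.072 ] tip-tcp [ -0.9  -0.8 109.3] err [ -0.36   0.38 -16.  ]
-0.002 [367.25747948 280.87385689]
-0.001 [367.26601706 269.93316743]
0 [367.27457512 258.96673894]
```

move_arm(
  targets=[
    {"grip": 1, "tx": 0.03, "ty": 0.03, "tz": 0.4, "wx": 0, "wy": 0, "wz": 0},
    {"grip": 1, "tx": 0.03, "ty": 0.03, "tz": 0.9, "wx": 0, "wy": 0, "wz": 0},
    {"grip": 1, "tx": 0.03, "ty": 0.03, "tz": 1.4, "wx": 0, "wy": 0, "wz": 0},
    {"grip": 1, "tx": 0.03, "ty": 0.03, "tz": 1.65, "wx": 0, "wy": 0, "wz": 0},
    {"grip": 1, "tx": 0.03, "ty": 0.03, "tz": 1.65, "wx": 0, "wy": 0, "wz": 0},
    {"grip": 1, "tx": 0.03, "ty": 0.03, "tz": 1.65, "wx": 0, "wy": 0, "wz": 0},
    {"grip": 1, "tx": 0.03, "ty": 0.03, "tz": 1.65, "wx": 0, "wy": 0, "wz": 0},
  ],
)

```text
time: 19.63
tcp_pos: [0.5767, 0.0046, 0.1649]
tool_rot: [-180.0, -0.1, 74.9]
wrist_force: [0.7, 0.3, -1.7]
finger_gap: 0.0206
```

Run:
```python
from h import *
import pickle
c,im=snap('wrist');pickle.dump((c,im),open('w20.pkl','wb'))
crop(im,235,200,315,280,9,'pics/w20c.png');crop(im,0,0,560,420,1.2,'pics/w20.png')
c,im=snap('scene');crop(im,180,110,400,260,3.6,'pics/s20.png')
s=st()[0];print(s['qd'].round(2),s['tcp_pos'],s['tool_rot'],s['wrist_force'],s['finger_gap'])
```

```text
[ 0.02 -0.06 -0.05  0.02  0.02  0.03  0.04] [0.57675933 0.00467864 0.16502755] [-1.79976795e+02 -5.90003525e-02  7.48618528e+01] [-0.67527047  0.4568626  -0.78662383] 0.020784447104980015
```

View pics/w20c.png

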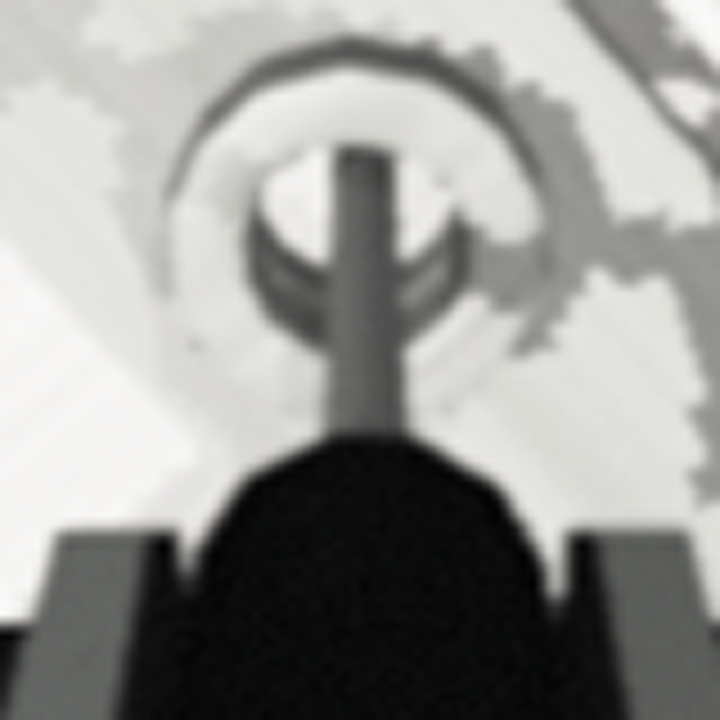

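View pics/s20.png

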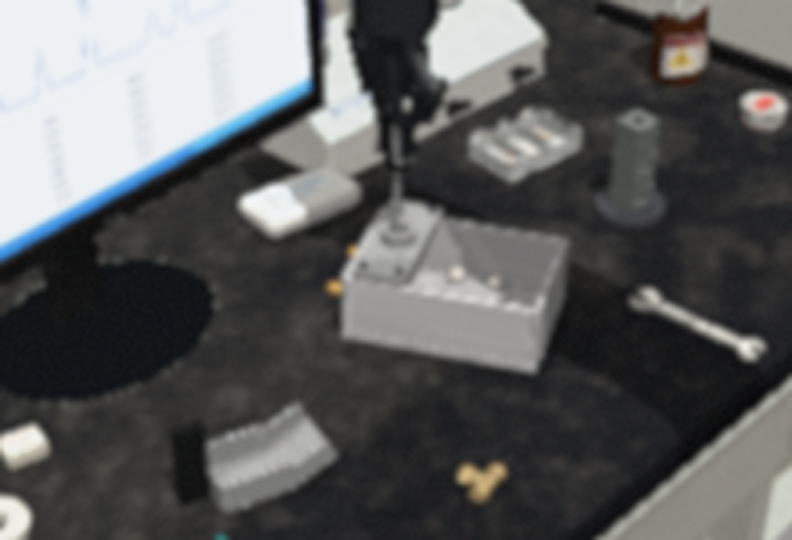

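View pics/w20.png

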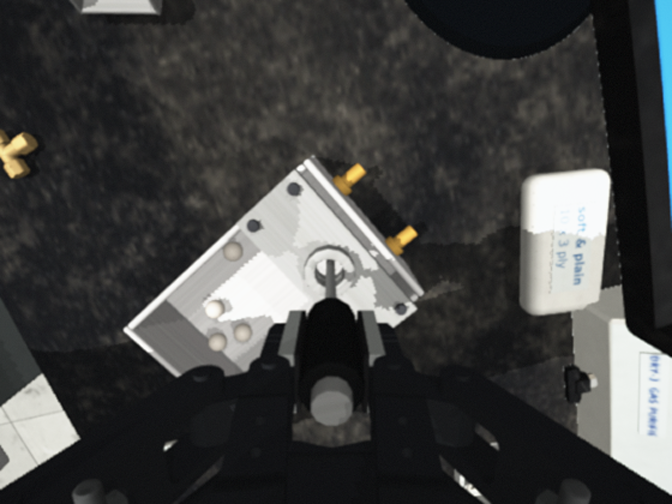

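Run:
```python
from h import *
import pickle
c,_=pickle.load(open('w20.pkl','rb'));_,t,R=st()
for tip in(.046,.051,.056):
  for ox in(-.002,-.001,0):
    q=t+R.apply([ox+.011,0,t[2]-tip-.1]);print(tip,ox,((proj(c,q)-[235,200])*9).round(0))
for i in range(6): im=get_image('top')
crop(im,150,130,450,280,2.6,'pics/t21.png')
s=st()[0];print(s['time'],s['qd'].round(2),s['tcp_pos'],s['finger_gap'])
```

```text
0.046 -0.002 [357. 385.]
0.046 -0.001 [357. 370.]
0.046 0 [357. 354.]
0.051 -0.002 [357. 416.]
0.051 -0.001 [357. 400.]
0.051 0 [357. 384.]
0.056 -0.002 [356. 448.]
0.056 -0.001 [356. 432.]
0.056 0 [356. 416.]
20.0333 [-0.07  0.04 -0.05  0.03 -0.02  0.04  0.03] [0.57663677 0.00462868 0.16486777] 0.020938200029967203
```

View pics/t21.png

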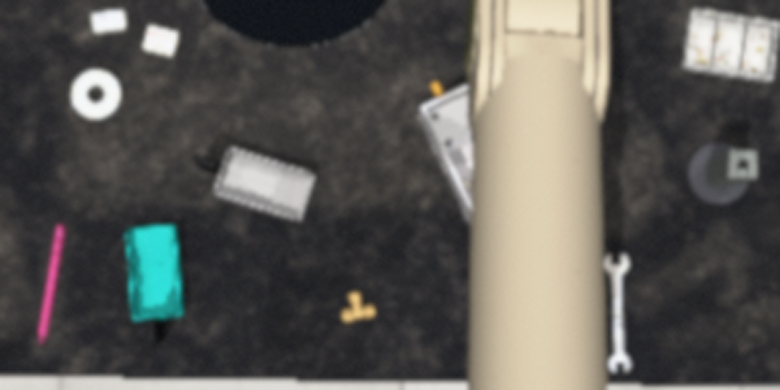

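move_arm(
  targets=[
    {"grip": 1, "tx": -0.02, "ty": -0.02, "tz": 0.1, "wx": 0, "wy": 0, "wz": 0},
    {"grip": 1, "tx": -0.02, "ty": -0.02, "tz": 0.2, "wx": 0, "wy": 0, "wz": 0},
    {"grip": 1, "tx": -0.02, "ty": -0.02, "tz": 0.3, "wx": 0, "wy": 0, "wz": 0},
    {"grip": 1, "tx": -0.02, "ty": -0.02, "tz": 0.3, "wx": 0, "wy": 0, "wz": 0},
    {"grip": 1, "tx": -0.02, "ty": -0.02, "tz": 0.3, "wx": 0, "wy": 0, "wz": 0},
    {"grip": 1, "tx": -0.02, "ty": -0.02, "tz": 0.3, "wx": 0, "wy": 0, "wz": 0},
    {"grip": 1, "tx": -0.02, "ty": -0.02, "tz": 0.3, "wx": 0, "wy": 0, "wz": 0},
    {"grip": 1, "tx": -0.02, "ty": -0.02, "tz": 0.3, "wx": 0, "wy": 0, "wz": 0},
  ],
)

```text
time: 20.7
tcp_pos: [0.5764, 0.0045, 0.1619]
tool_rot: [-180.0, -0.1, 74.9]
wrist_force: [-0.4, -0.5, -1.3]
finger_gap: 0.0209
```

Run:
```python
from h import *
im=get_image('wrist')
for i in range(4): get_image('top')
crop(im,235,200,315,280,9,'pics/w22c.png')
s=st()[0];print(s['time'],s['qd'].round(2),s['tcp_pos'],s['tool_rot'],s['wrist_force'],s['finger_gap'])
```

```text
20.95 [ 0.04  0.    0.07  0.02  0.05  0.13 -0.05] [0.57636697 0.00450541 0.16185724] [-1.79959232e+02 -5.41994653e-02  7.48586745e+01] [-0.15942159 -0.26175698 -0.10532969] 0.020559367605361412
```

View pics/w22c.png

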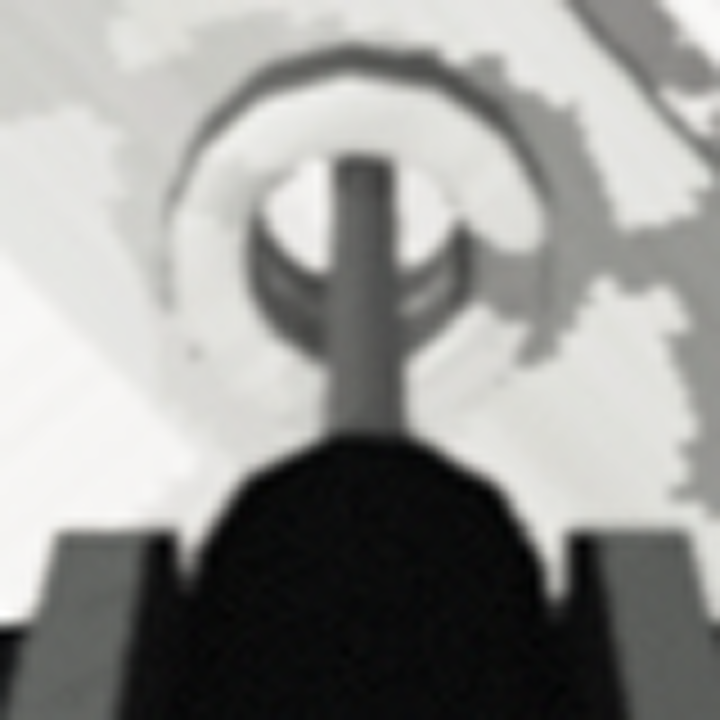

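```bash
python3 -c "
from plant import arm
print(arm.job_done())"
```

```text
the job is handed in; nothing more can be done
None
```

I poured all six balls into the chamber and set the empty scoop upright on the bench. I then lowered the probe's rod through the guide hole and held it there. The job was handed in at about 21 s; no verdict is reported.

**Last checks:**
- **Balls:** all six were counted inside the chamber, in the top view after pouring and again in a wrist view before the probe was taken. Later views show only some of them, because the arm and chamber walls hide the rest.
- **Scoop:** it stands upright and empty, close to where it started.
- **Bystanders:** the last top picture shows the tape roll, tee and spanner looking unmoved; I judged this by eye and did not measure it.
- **Probe:** it was gripped (gap about 21 mm) with the arm at rest. I saw no contact force beyond the sensor noise during the insertion. The tool was within 0.1° of vertical, and the rod lay about 1 mm or less off the hole's axis.

**Checks that disagreed:**
- **Tip height:** the grasp height put the tip about 17–18 mm below the bridge's underside. A scene triangulation, which was blurry, and the position of the handle's edge in the wrist image put it about 5 mm higher, at about 12–14 mm. I lowered the probe by 3 mm so that both fall well inside the 5–28 mm band.
- **Centring:** the scene view put the rod about 2 mm off, where the wrist view said under 1 mm. I moved part of the way and relied on the wrist view after that.

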